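# Make up the candlestick and mallet kits for the turning class

### The job

Make up two woodturning kits on their plywood boards, laying each piece flat and centred on its own drawn outline, long pieces lined up with it. The candlestick kit on the wider board is the thick square stem blank, the flat round base disc and the brass candle cup, mouth up; the mallet kit on the narrower board is the round head billet, standing on end, and the slim square handle blank. Leave the steel cone centre, the cork sanding block and the gouge where they are.

Things in the scene. Friction and masses are not known exactly. Their poses are not given: they have to be found in the camera images.
- candle_board: Fixed candlestick board, plywood, the wider: 210 (x) x 190 (y) x 12 mm, flat. Origin at the centre of its underside, z up, x towards the edge with the dark flush hand slot. Drawn outlines, centres in its frame, mm: oblong 106 x 42 (long along x) for the stem blank at x -12, y -50; circle of 72 dia. for the base disc at x -55, y 45; circle of 40 dia. for the cup at x 50, y 50.
- mallet_board: Fixed mallet board, plywood, the narrower: 210 (x) x 150 (y) x 12 mm, flat. Origin at the centre of its underside, z up, x towards the edge with the dark flush hand slot. Drawn outlines, centres in its frame, mm: slim oblong 126 x 28 (long along x) for the handle blank at x -12, y -40; circle of 50 dia. for the head billet at x -20, y 40.
- stem_mid (a point): Stem blank: the thick square wooden stick, 100 long (x) x 36 x 36 mm, lying flat. Point at its centre, 18 mm above its underside; z up.
- disc_mid (a point): Base disc: flat round wooden blank, 66 mm diameter, 22 mm high, plain top, lying flat. Point at its centre, 11 mm above its underside; z up.
- cup_mid (a point): Brass candle cup: small round open cup, 34 mm diameter (26 at the foot), 34 mm high, 3 mm wall, standing mouth up. Point at its centre, 17 mm above its underside; z up.
- billet_mid (a point): Mallet head billet: wooden cylinder standing on end, 44 mm diameter, 54 mm high, with a pencilled cross on top. Point at its centre, 27 mm above its underside; z up.
- handle_mid (a point): Handle blank: the slim square wooden stick, 120 long (x) x 22 x 22 mm, lying flat. Point at its centre, 11 mm above its underside; z up.
- cone_mid (a point): Steel lathe centre, belongs to no kit: 38 mm diameter base 22 mm high narrowing to a point, 46 mm high, standing point up among the stock. Point at half its height; z up.
- sander_mid (a point): Cork sanding block, belongs to no kit: 46 (x) x 110 (y) x 30 mm, lying at the far left of the stock. Point at its centre.
- gouge_mid (a point): Turning gouge, belongs to no kit: dark wooden handle with steel shaft, about 300 mm long along its y, 24 mm high, lying beyond the stock. Point on its axis 20 mm from the ferrule end of the wooden handle, 12 mm up.
Mind the look-alikes: they are no part of the job. Leave any red look-alike of the part that bears billet_mid alone. What is shaped like the part that bears disc_mid but pink is not meant.

How it is judged:
By the outcome, as a careful person would: the job done as asked, in the order asked, and still so for the second after the job is handed in, with the robot touching nothing.
It also fails if it takes over 118 s, if anything falls off the work surface, if the arm or the gripper's body presses on something with over 40 N, if the wrist force passes 120 N, or if a joint passes its speed limit or range.

### The arm

A 7-joint arm with a two-finger parallel gripper is mounted at the origin on the work surface. World frame = base frame: x ahead of the robot, y to its left, z up, the work surface at z = 0. Lengths are in mm, angles in degrees, forces in N, time in s.
With the tool pointing down it reaches from about 400 to 750 mm from the base axis. Payload 19.5 kg.
Tool frame: the origin (TCP) lies on the centre line of the jaws, within the pads' length; the fingertips stand 22 mm ahead of it and the grasp point (between the pads) lies 3 mm ahead of it; x points along the fingers, y is the direction in which the jaws open and shut, and the axes are right-handed (so a half turn about x gives the same grasp; the last joint's range is limited). The gripper opens to 85 mm and grips with 20 to 120 N. Pads are 22 mm wide; open, the fingers measure 114 mm over their backs; the gripper's body (76 mm by 85 mm) begins 54 mm behind the grasp point. The pads swing forward as they close: fully open they stand 13 mm farther back than shut.
Start: joints at [63.73, 40.479, -1.581, 85.061, 1.261, 54.483, -4.326], TCP at [232.772, -525.752, 253.268] pointing down, gripper open.
Joint ranges: [-155.06, 155.06], [-18.47, 123.98], [-90, 86.84], [0, 140.48], [-83.41, 263.41], [0, 116], [-161.91, 161.91]. Speed limits (degrees/s): [108.29, 108.29, 147.25, 147.25, 172.46, 172.46, 172.46].

### API

Orientations are given as [roll, pitch, yaw] about the fixed x, y, z axes, in that order (R = Rz(yaw) Ry(pitch) Rx(roll)).
In Python, from station import robot gives the robot as it stands.
- The arm moves only by the tool step_arm, never from a script. Its argument "series" is a list of rows, each an object with "hand": the gripper's target within -1 to 1 (shut at 1, half-way at 0, fully open at -1); "delta_pos": the shift along the world's x, y, z normalised to -1 to 1, where 1 is 15 cm, a list of three; "rot": the turn, a rotation vector about the world's x, y, z normalised to -1 to 1, where 1 is 90 degrees, a list of three. In form: [{"hand": hand, "delta_pos": [x, y, z], "rot": [ax, ay, az]}, ...]. A call has 1 to 12 rows; each row is the pose to reach, as a shift and turn from the pose measured when the call began; what a row does not reach only later rows make up. A row lasts 1/8 s, in which the tool goes at most 62.5 mm and 10.7 degrees, less where a joint would pass 70% of its speed; a pose out of reach is approached as far as the arm can. A call with a number of a shift or a turn outside -1 to 1 is refused whole. A call with a gripper value outside its range is refused whole. The fingers move at their own pace and stop on an object; the grip force is fixed at half the most. Time passes only in rows, so rows that repeat a pose let the fingers close. It gives the time, the measured TCP pose, the force and the opening at its end, in the units of the state.
- robot.state(): the state, without advancing time (a new reading comes with each control period).
- robot.read_camera(name): name is "side" or "top"; returns the picture (420x560x3 uint8, red, green, blue); there is no depth.
- robot.camera_params(name): a dict with "fx", "fy", "cx", "cy" (pixels), "dist" ([k1, k2, p1, p2, k3] as OpenCV has them; the pictures are not rectified), "R" (3x3) and "t" (3): a world point X has camera coordinates R X + t. Camera axes: x right, y down, z forward; pixel columns grow to the right and rows downward; lengths in mm; the calibration is good to about 2 mm. A picture is of the moment at which its call begins. camera_params takes no time and is no camera call.
- robot.sign_off(): hands the job in, once; it reports no verdict.
Trained networks look in the newest picture that a camera, given by its name, has taken for a name from the list of things; names that differ only in an ending like _2 or _b are one class to them, and where a whole thing is asked for, a point or a joint stands for the part that bears it (a point fixed in the world has none). Each returns a list of dicts, best first, with "conf" (0 to 1); they miss things now and then, are a little off and sometimes report something else, mostly with a low value. They report only what shows in the picture. A call takes as long as a camera call. They do not tell look-alikes from the thing itself.
- robot.cut_out(name, camera): "pixels" (420x560 bool, what is visible of it) and "rect" ([left, top, right, bottom] in pixels, round what is visible of it).
- robot.place_of(name, camera): "point" ([column, row] in pixels: a listed point, or the origin of a listed thing).
The state is a dict: "time": time; "qpos": joint angles; "joint_velocities": joint speeds; "tau": joint torques, N m; "tool_pos": TCP position; "eef_rot": TCP orientation; "force": force on the tool from outside, world axes, zero at the start; "torque": the same for the moment, N m; "opening": opening from 0.0 (shut) to 1.0 (fully open).
Only numpy, scipy, OpenCV 4.12 (cv2) and the standard library are available. Lean on these libraries where they do the work, as an engineer would, in place of code of your own. Each camera call takes 0.05 s, during which the arm holds its last target.

## Working session

There is one attempt and no reset: what is moved stays moved. The work goes in short steps, Python scripts to look and compute and a tool call to move; the robot and the scene stay as the last step left them, time stands still between calls to the robot, and variables do not carry over. Pictures are saved under pics/ and viewed, and the job is handed in when it is done.

Besides the shell and the picture viewer there is one more tool, called after "Call:" as name([rows], argument=value, ...), one row to a line, values as JSON. step_arm: Moves the arm, as the interface text tells. Scaled input: -1 to 1 covers 15 cm each way for a shift and 90 degrees each way for a turn. Its arguments: {"type":"object","properties":{"series":{"type":"array","items":{"type":"object","properties":{"hand":{"type":"number"},"delta_pos":{"type":"array","items":{"type":"number","minimum":-1,"maximum":1}},"rot":{"type":"array","items":{"type":"number","minimum":-1,"maximum":1}}}}}},"required":["series"]}

```bash
mkdir -p pics; ls; python3 - <<'E'
from station import robot
import cv2
for n in ("side","top"):
    im=robot.read_camera(n); cv2.imwrite(f"pics/{n}0.png",im[:,:,::-1])
    print(n,robot.camera_params(n))
print(robot.state())
E
```

```text
pics
side {'fx': 410.0111133469503, 'fy': 410.0111133469503, 'cx': 275.9587870347053, 'cy': 208.1335352439655, 'dist': array([-0.11681078,  0.        ,  0.        ,  0.        ,  0.        ]), 'R': array([[-0.85652243, -0.51577042,  0.01871357],
       [-0.27066521,  0.4180209 , -0.86717869],
       [ 0.43944245, -0.74782311, -0.49764538]]), 't': array([499.60520133, 210.69226054, 587.83129433])}
top {'fx': 468.7266034469838, 'fy': 468.7266034469838, 'cx': 281.3655221925924, 'cy': 205.8726942534654, 'dist': array([0.04611086, 0.        , 0.        , 0.        , 0.        ]), 'R': array([[ 0.01273141, -0.99987811,  0.00903735],
       [-0.99385891, -0.01364728, -0.10980991],
       [ 0.10991986, -0.00758382, -0.99391152]]), 't': array([-25.19161201, 589.82941758, 893.11851152])}
{'time': 0.1, 'qpos': array([63.73007919, 40.51216767, -1.58226687, 85.07967375,  1.26115401,
       54.48134718, -4.3270035 ]), 'joint_velocities': array([-0.02572177, -0.03159063, -0.12764984, -0.03291213, -0.05505016,
       -0.12166152,  0.03516342]), 'tau': array([ 2.06656892e-03, -8.84287477e+01,  1.23673741e+00, -2.36454177e+01,
        1.70202437e-02,  5.11783423e-03, -2.31238295e-05]), 'tool_pos': array([ 232.69808215, -525.59419995,  252.86450063]), 'eef_rot': array([-87.76234652,  89.94415997, 116.11741607]), 'force': array([ 0.16376318,  0.11200505, -0.80522823]), 'torque': array([-0.01524505,  0.04481435,  0.016771  ]), 'opening': 1.0039973146468684}
```

View pics/side0.png

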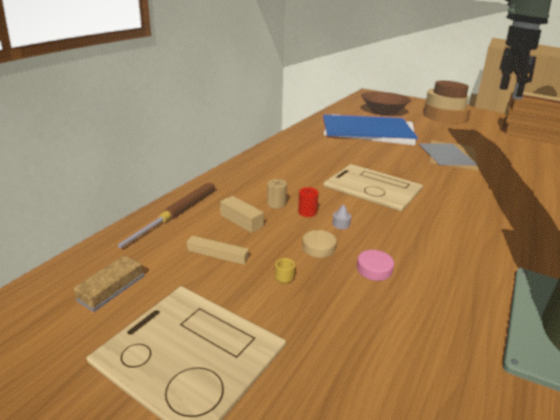

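View pics/top0.png

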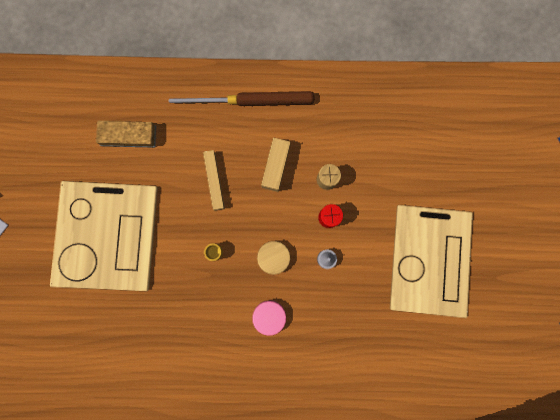

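Candidates at top view: the disc is either the wooden one (273,258) or the pink one (269,318), so I choose wooden. The billet is either wooden with a cross (329,176) or red (331,216), so I choose wooden. The cup is at (213,252), with the cone at (327,259) clearly different. The stem is the thick stick (276,164) and the handle the slim one (214,180). I'll measure next.

```bash
cat > h.py <<'E'
import numpy as np, cv2
from scipy.optimize import minimize
from station import robot
P={n:robot.camera_params(n) for n in("side","top")}
def proj(n,X):
    p=P[n];K=np.array([[p['fx'],0,p['cx']],[0,p['fy'],p['cy']],[0,0,1]])
    return cv2.projectPoints(np.asarray(X,float).reshape(-1,3),cv2.Rodrigues(p['R'])[0],p['t'],K,np.array(p['dist']))[0][:,0]
def unproj(n,px,z):
    p=P[n];K=np.array([[p['fx'],0,p['cx']],[0,p['fy'],p['cy']],[0,0,1]])
    u=cv2.undistortPoints(np.asarray(px,float).reshape(-1,1,2),K,np.array(p['dist']))[:,0]
    d=np.c_[u,np.ones(len(u))]@p['R']; c=-p['R'].T@p['t']
    return c+d*((z-c[2])/d[:,2])[:,None]
def box(l,w,h): return np.array([[a*l/2,b*w/2,c*h] for a in(-1,1) for b in(-1,1) for c in(0,1)])
def cyl(d0,d1,h):
    t=np.linspace(0,2*np.pi,40,endpoint=False);c=np.c_[np.cos(t),np.sin(t)]
    return np.r_[np.c_[c*d0/2,0*t],np.c_[c*d1/2,0*t+h]]
M={'stem_mid':box(100,36,36),'handle_mid':box(120,22,22),'disc_mid':cyl(66,66,22),'cup_mid':cyl(26,34,34),'billet_mid':cyl(44,44,54),
 'candle_board':box(210,190,12),'mallet_board':box(210,150,12),'cone_mid':np.r_[cyl(38,38,22),[[0,0,46]]]}
def place(m,x,y,yaw,z0=0):
    c,s=np.cos(yaw),np.sin(yaw)
    return m@np.array([[c,s,0],[-s,c,0],[0,0,1]])+[x,y,z0]
def sil(n,X,S=4):
    q=cv2.convexHull(((proj(n,X)+.5)*S*16).astype(np.int32))
    a=np.zeros((420*S,560*S),np.uint8);cv2.fillPoly(a,[q],255,shift=4)
    return cv2.resize(a,(560,420),interpolation=cv2.INTER_AREA)/255.
def fit(name,masks,x0,yaw0,z0=0):
    m=M[name];rnd=name.split('_')[0] in('disc','cup','billet','cone')
    def cost(v):
        yaw=yaw0 if rnd else v[2]/50
        X=place(m,v[0],v[1],yaw,z0)
        return sum(np.abs(sil(n,X)-k).sum()/k.sum() for n,k in masks.items())
    v0=[x0[0],x0[1]]+([] if rnd else [yaw0*50])
    s=np.vstack([v0]+[np.array(v0)+8*e for e in np.eye(len(v0))])
    r=minimize(cost,v0,method='Nelder-Mead',options=dict(initial_simplex=s,xatol=.05,fatol=1e-4))
    return r.x[0],r.x[1],(yaw0 if rnd else r.x[2]/50),r.fun
E
cat > meas.py <<'E'
from h import *
import pickle
out={}
for n in("top","side"):
    robot.read_camera(n)
    for k in M:
        out[n,k]=robot.cut_out(k,n)
        print(n,k,[(round(d['conf'],2),np.round(d['rect'],0).tolist(),int(d['pixels'].sum())) for d in out[n,k]])
pickle.dump(out,open('m.pkl','wb'))
print(robot.state()['time'])
E
python3 meas.py
```

```text
top stem_mid [(0.83, [261.0, 139.0, 288.0, 192.0], 944)]
top handle_mid [(0.65, [206.0, 148.0, 223.0, 209.0], 644)]
top disc_mid [(0.72, [255.0, 300.0, 288.0, 336.0], 896), (0.66, [258.0, 241.0, 291.0, 274.0], 846)]
top cup_mid [(0.76, [206.0, 244.0, 224.0, 264.0], 245)]
top billet_mid [(0.74, [319.0, 202.0, 340.0, 226.0], 415), (0.67, [316.0, 162.0, 337.0, 191.0], 451)]
top candle_board [(0.9, [49.0, 180.0, 156.0, 292.0], 10258), (0.35, [168.0, 89.0, 312.0, 107.0], 1328)]
top mallet_board [(0.57, [390.0, 204.0, 473.0, 319.0], 8090)]
top cone_mid [(0.75, [314.0, 246.0, 340.0, 265.0], 331), (0.27, [388.0, 206.0, 473.0, 320.0], 8099)]
side stem_mid [(0.87, [220.0, 195.0, 263.0, 230.0], 928)]
side handle_mid [(0.72, [187.0, 236.0, 246.0, 263.0], 924)]
side disc_mid [(0.82, [304.0, 231.0, 337.0, 256.0], 745), (0.57, [353.0, 248.0, 395.0, 277.0], 903)]
side cup_mid []
side billet_mid [(0.9, [302.0, 188.0, 318.0, 220.0], 556), (0.75, [268.0, 182.0, 287.0, 206.0], 512)]
side candle_board [(0.9, [89.0, 287.0, 285.0, 417.0], 16074)]
side mallet_board [(0.67, [325.0, 165.0, 421.0, 212.0], 2496)]
side cone_mid [(0.85, [332.0, 208.0, 351.0, 230.0], 349)]
1.0
```

```bash
cat > fitall.py <<'E'
from h import *
import pickle
out=pickle.load(open('m.pkl','rb'))
idx={('top','disc_mid'):1,('top','billet_mid'):1,('side','billet_mid'):1}
res={}
for k in M:
    h=M[k][:,2].max()
    ms={n:out[n,k][idx.get((n,k),0)]['pixels'].astype(float) for n in('top','side') if out[n,k]}
    r=out['top',k][idx.get(('top',k),0)]
    ys,xs=np.nonzero(r['pixels']);c=unproj('top',[xs.mean(),ys.mean()],h*.7)[0]
    w=unproj('top',np.c_[xs,ys],h)[:,:2];u=np.linalg.svd(w-w.mean(0),full_matrices=False)[2][0]
    yaw0=np.arctan2(u[1],u[0]); yaw0=(yaw0+np.pi/2)%np.pi-np.pi/2
    if 'board' in k: yaw0=0
    for lab,mm in(('top',{'top':ms['top']}),('side',{n:v for n,v in ms.items() if n=='side'}),('both',ms)):
        if not mm: continue
        f=fit(k,mm,c,yaw0);print(k,lab,round(f[0],1),round(f[1],1),round(np.degrees(f[2]),1),round(f[3],3))
        res[k,lab]=f
pickle.dump(res,open('fit.pkl','wb'))
for n in('top','side'):
    im=cv2.imread(f'pics/{n}0.png');S=3;big=cv2.resize(im,None,fx=S,fy=S,interpolation=cv2.INTER_CUBIC)
    for k in M:
        f=res[k,'both'];
        q=cv2.convexHull(((proj(n,place(M[k],*f[:3]))+.5)*S).astype(np.int32));cv2.polylines(big,[q],True,(255,0,255),1)
    cv2.imwrite(f'pics/{n}_ov_big.png',big)
    crops={'top':(120*S,40*S),'side':(170*S,170*S)}[n]
    cv2.imwrite(f'pics/{n}_ov.png',big[crops[0]:crops[0]+600,(180 if n=='top' else 170)*S:][:, :750])
E
python3 fitall.py
```

```text
stem_mid top 675.4 -4.5 -12.7 0.059
stem_mid side 674.1 -3.5 -16.2 0.098
stem_mid both 675.3 -4.6 -12.7 0.175
handle_mid top 644.4 120.7 11.6 0.154
handle_mid side 643.3 119.3 10.7 0.119
handle_mid both 643.7 120.5 11.5 0.275
disc_mid top 490.1 -2.6 84.9 0.058
disc_mid side 488.8 -3.0 84.9 0.121
disc_mid both 489.2 -2.7 84.9 0.189
cup_mid top 499.4 114.6 -76.7 0.085
cup_mid both 499.4 114.6 -76.7 0.085
billet_mid top 650.6 -108.9 -28.9 0.116
billet_mid side 649.1 -108.0 -28.9 0.06
billet_mid both 649.8 -109.1 -28.9 0.188
candle_board top 530.1 336.4 -2.2 0.029
candle_board side 527.5 335.4 -2.2 0.015
candle_board both 528.9 335.4 -2.1 0.053
mallet_board top 489.0 -317.4 -4.5 0.028
mallet_board side 485.5 -316.8 -3.8 0.046
mallet_board both 487.8 -316.9 -4.2 0.084
cone_mid top 487.7 -107.9 71.6 0.063
cone_mid side 485.3 -108.3 71.6 0.076
cone_mid both 486.7 -108.3 71.6 0.198
```

View pics/top_ov.png

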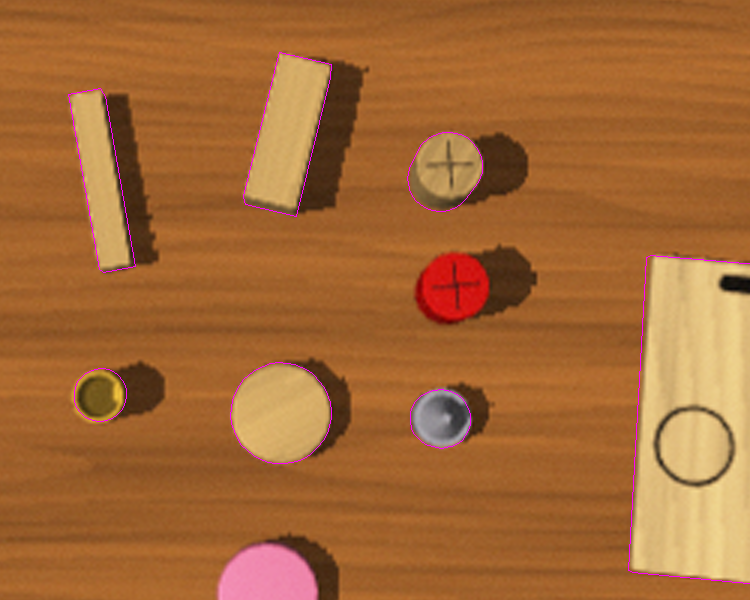

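View pics/side_ov.png

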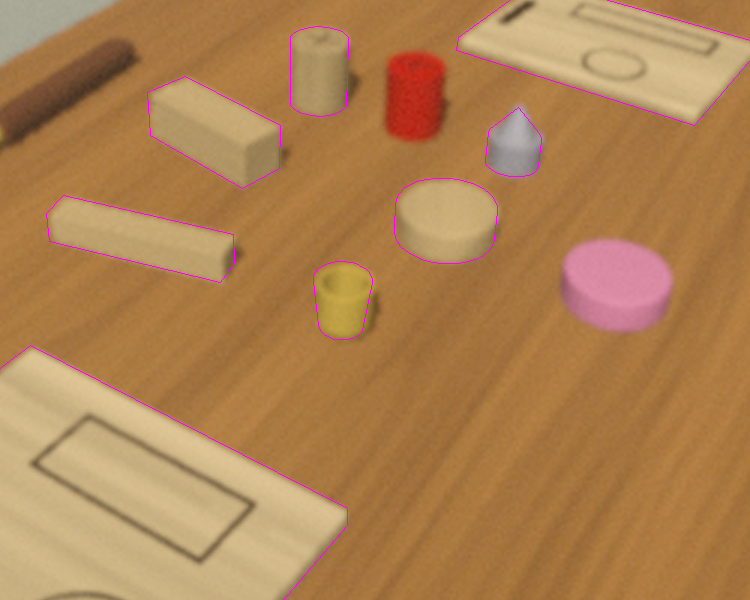

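```bash
cat >> h.py <<'E'
from scipy.spatial.transform import Rotation as Ro
OUT={'stem_mid':('candle_board',-12,-50,106,42),'disc_mid':('candle_board',-55,45,72),'cup_mid':('candle_board',50,50,40),
'handle_mid':('mallet_board',-12,-40,126,28),'billet_mid':('mallet_board',-20,40,50)}
def outl(k,f):
    o=OUT[k]
    if len(o)==5: q=np.array([[-1,-1],[1,-1],[1,1],[-1,1]])*[o[3]/2,o[4]/2]; q=np.concatenate([np.linspace(q[i],q[(i+1)%4],30,endpoint=False) for i in range(4)])
    else: t=np.linspace(0,2*np.pi,90);q=np.c_[np.cos(t),np.sin(t)]*o[3]/2
    return place(np.c_[q+[o[1],o[2]],0*q[:,0]+12],*f[:3])
def goal(x,y,z,jaw,st=None):
    """jaw: world angle (deg) of jaw axis (mod 180); returns delta/150, rotvec/90deg, for tool down"""
    st=st or robot.state();R=Ro.from_euler('xyz',st['eef_rot'],degrees=True)
    yc=R.as_matrix()[:,1];cur=np.degrees(np.arctan2(yc[1],yc[0]))
    a=cur+((jaw-cur+90)%180-90);a=np.radians(a)
    T=np.array([[0,0,-1.],[np.cos(a),np.sin(a),0],[0,0,0]]);T[2]=np.cross(T[0],T[1])
    d=(Ro.from_matrix(T.T)*R.inv()).as_rotvec(degrees=True)
    print('t',round(st['time'],2),'pos',np.round(st['tool_pos'],1),'jaw',round(cur,1),'tilt',round(np.degrees(np.arccos(-R.as_matrix()[2,0])),2),'q7',round(st['qpos'][6]),'open',round(st['opening'],3),'F',np.round(st['force'],1))
    print('  D',np.round((np.array([x,y,z])-st['tool_pos'])/150,3).tolist(),'rot',np.round(d/90,4).tolist())
E
python3 - <<'E'
from h import *
import pickle
res=pickle.load(open('fit.pkl','rb'))
for n in('top','side'):
    im=cv2.imread(f'pics/{n}0.png');g=cv2.GaussianBlur(im,(0,0),.6).min(2).astype(np.float32)
    for b in('candle_board','mallet_board'):
        pts=lambda v:np.concatenate([proj(n,outl(k,(v[0],v[1],v[2]/80))) for k in OUT if OUT[k][0]==b]).astype(np.float32)
        c=lambda v:float(cv2.remap(g,pts(v)[:,None,0].copy(),pts(v)[:,None,1].copy(),cv2.INTER_LINEAR).mean())
        f=res[b,'both'];v0=np.array([f[0],f[1],f[2]*80])
        # coarse blur ok: start near
        best=min(((c(v0+[a,d,e]),(a,d,e)) for a in range(-4,5,1) for d in range(-4,5,1) for e in(-2,0,2)))
        v0=v0+best[1]
        r=minimize(c,v0,method='Nelder-Mead',options=dict(initial_simplex=np.vstack([v0]+[v0+1.5*e for e in np.eye(3)])))
        print(n,b,np.round(r.x[:2],1),round(np.degrees(r.x[2]/80),2),round(r.fun,1))
goal(675,-5,150,77.3)
E
```

```text
top candle_board [529.4 335.2] -2.22 66.0
top mallet_board [ 488.  -318.2] -4.83 59.5
side candle_board [528.1 334.7] -2.32 88.0
side mallet_board [ 486. -317.] -4.77 113.4
t 1.0 pos [ 232.8 -525.8  253.3] jaw -66.1 tilt 0.01 q7 -4 open 1.002 F [-0.8  0.6  0.2]
  D [2.948, 3.472, -0.688] rot [-0.0001, -0.0, -0.4064]
```

Call:
step_arm([
  {"hand": -1,"delta_pos": [0.2,0.22,0],"rot": [0,0,-0.1]},
  {"hand": -1,"delta_pos": [0.45,0.5,0],"rot": [0,0,-0.2]},
  {"hand": -1,"delta_pos": [0.7,0.8,0],"rot": [0,0,-0.3]},
  {"hand": -1,"delta_pos": [0.87,1,0],"rot": [0,0,-0.4064]},
])

```text
time: 1.5
tool_pos: [364.9, -373.7, 253.4]
eef_rot: [-130.1, 90.0, 36.9]
force: [0.4, -1.4, 0.5]
opening: 1.001
```

Call:
step_arm([
  {"hand": -1,"delta_pos": [0.3,0.3,0],"rot": [0,0,0]},
  {"hand": -1,"delta_pos": [0.6,0.65,0],"rot": [0,0,0]},
  {"hand": -1,"delta_pos": [0.87,1,0],"rot": [0,0,0]},
])

```text
time: 1.88
tool_pos: [487.9, -233.1, 253.5]
eef_rot: [-150.0, 89.9, 17.1]
force: [0.6, -0.7, 0.3]
opening: 1.003
```

```bash
cat > tg.py <<'E'
from h import *
B={'candle_board':(528.8,335.0,np.radians(-2.25)),'mallet_board':(487.3,-317.7,np.radians(-4.8))}
T={k:place(np.array([[o[1],o[2],0.]]),*B[o[0]])[0] for k,o in OUT.items()}
if __name__=='__main__': print({k:np.round(v,1) for k,v in T.items()})
E
python3 tg.py; python3 -c "
from h import *
goal(675.3,-4.5,120,77.3)"
```

```text
{'stem_mid': array([514.8, 285.5,   0. ]), 'disc_mid': array([475.6, 382.1,   0. ]), 'cup_mid': array([580.7, 383. ,   0. ]), 'handle_mid': array([ 472. , -356.6,    0. ]), 'billet_mid': array([ 470.7, -276.2,    0. ])}
t 1.88 pos [ 487.9 -233.1  253.5] jaw -102.9 tilt 0.06 q7 -70 open 1.003 F [ 0.6 -0.7  0.3]
  D [1.25, 1.524, -0.89] rot [-0.0002, 0.0006, 0.0023]
```

Call:
step_arm([
  {"hand": -1,"delta_pos": [0.25,0.3,0],"rot": [0,0,0]},
  {"hand": -1,"delta_pos": [0.5,0.65,-0.1],"rot": [0,0,0]},
  {"hand": -1,"delta_pos": [0.8,1,-0.3],"rot": [0,0,0]},
])

```text
time: 2.25
tool_pos: [599.3, -92.7, 215.1]
eef_rot: [-162.6, 89.9, 4.5]
force: [0.2, -0.4, 1.4]
opening: 1.007
```

Call:
step_arm([
  {"hand": -1,"delta_pos": [0.25,0.3,-0.2],"rot": [0,0,0]},
  {"hand": -1,"delta_pos": [0.47,0.54,-0.4],"rot": [0,0,0]},
  {"hand": -1,"delta_pos": [0.47,0.54,-0.5],"rot": [0,0,0]},
])

```text
time: 2.62
tool_pos: [670.5, -7.6, 137.3]
eef_rot: [-97.8, 89.9, 69.6]
force: [-0.9, -0.0, 0.2]
opening: 0.995
```

```bash
python3 -c "
from h import *
goal(675.3,-4.5,32,77.3)
im=robot.read_camera('side');cv2.imwrite('pics/s1.png',cv2.resize(im[120:300,130:370,::-1],None,fx=3,fy=3,interpolation=2))"
```

```text
t 2.62 pos [670.5  -7.6 137.3] jaw -102.6 tilt 0.12 q7 -94 open 0.995 F [-0.9 -0.   0.2]
  D [0.032, 0.021, -0.702] rot [-0.0012, 0.0004, -0.0011]
```

View pics/s1.png

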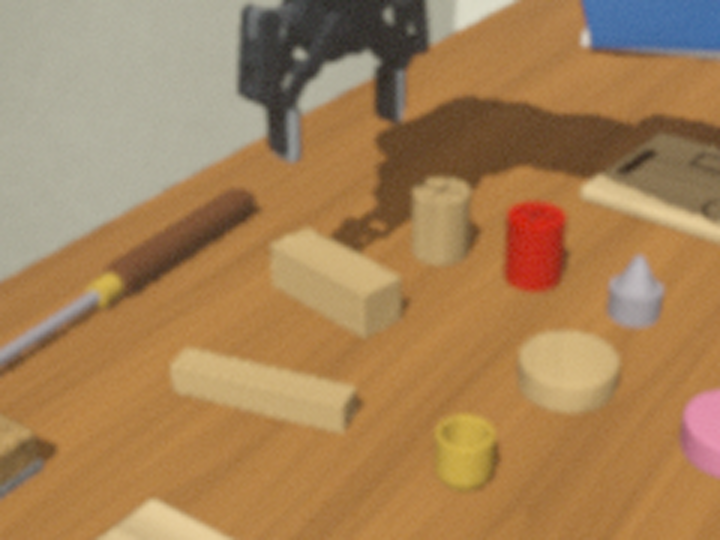

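Fingertips show at side pixels of about (227,172) and (262,159), above the stem and well clear of everything. Next I'll estimate the tip depth when open.

```bash
python3 -c "
from h import *
a=np.radians(77.3);u=np.array([np.cos(a),np.sin(a),0]);w=np.array([-u[1],u[0],0])
for d in(0,10,22):
  for s in(1,-1):
    print(d,s,np.round(proj('side',[np.array([670.5,-7.6,137.3-d])+u*s*46+w*e for e in(-11,11)]),0).tolist())"
```

```text
0 1 [[221.0, 167.0], [228.0, 170.0]]
0 -1 [[255.0, 154.0], [262.0, 157.0]]
10 1 [[221.0, 171.0], [228.0, 175.0]]
10 -1 [[255.0, 159.0], [262.0, 162.0]]
22 1 [[221.0, 177.0], [228.0, 180.0]]
22 -1 [[255.0, 164.0], [262.0, 167.0]]
```

Open tips sit about 8 mm ahead of the TCP, so the 22 mm figure is for shut. Grasping the stem at TCP z≈26.

Call:
step_arm([
  {"hand": -1,"delta_pos": [0.032,0.021,-0.2],"rot": [0,0,0]},
  {"hand": -1,"delta_pos": [0.032,0.021,-0.45],"rot": [0,0,0]},
  {"hand": -1,"delta_pos": [0.032,0.021,-0.65],"rot": [0,0,0]},
  {"hand": -1,"delta_pos": [0.032,0.021,-0.74],"rot": [0,0,0]},
  {"hand": -1,"delta_pos": [0.032,0.021,-0.74],"rot": [0,0,0]},
  {"hand": 1,"delta_pos": [0.032,0.021,-0.74],"rot": [0,0,0]},
  {"hand": 1,"delta_pos": [0.032,0.021,-0.74],"rot": [0,0,0]},
  {"hand": 1,"delta_pos": [0.032,0.021,-0.74],"rot": [0,0,0]},
  {"hand": 1,"delta_pos": [0.032,0.021,-0.74],"rot": [0,0,0]},
  {"hand": 1,"delta_pos": [0.032,0.021,-0.74],"rot": [0,0,0]},
  {"hand": 1,"delta_pos": [0.032,0.021,-0.74],"rot": [0,0,0]},
])

```text
time: 4.05
tool_pos: [674.4, -7.0, 26.3]
eef_rot: [-92.1, 90.0, 75.1]
force: [-0.2, 0.3, 7.1]
opening: 0.411
```

```bash
python3 -c "
from h import *
goal(514.8,285.5,38,87.75)"
```

```text
t 4.05 pos [674.4  -7.   26.3] jaw -102.7 tilt 0.03 q7 -93 open 0.411 F [-0.2  0.3  7.1]
  D [-1.064, 1.95, 0.078] rot [-0.0003, 0.0001, 0.1166]
```

Call:
step_arm([
  {"hand": 1,"delta_pos": [0,0,0.2],"rot": [0,0,0]},
  {"hand": 1,"delta_pos": [-0.05,0.1,0.5],"rot": [0,0,0]},
  {"hand": 1,"delta_pos": [-0.2,0.4,0.7],"rot": [0,0,0.05]},
  {"hand": 1,"delta_pos": [-0.35,0.7,0.7],"rot": [0,0,0.117]},
  {"hand": 1,"delta_pos": [-0.5,1,0.7],"rot": [0,0,0.117]},
])

```text
time: 4.68
tool_pos: [598.7, 144.4, 132.0]
eef_rot: [-128.4, 89.9, 49.5]
force: [0.8, 1.1, -0.2]
opening: 0.414
```

```bash
python3 -c "
from h import *
goal(514.8,285.5,90,87.75)"
```

```text
t 4.67 pos [598.7 144.4 132. ] jaw -92.1 tilt 0.09 q7 -96 open 0.414 F [ 0.8  1.1 -0.2]
  D [-0.559, 0.941, -0.28] rot [-0.0007, 0.0006, -0.0015]
```

Call:
step_arm([
  {"hand": 1,"delta_pos": [-0.15,0.25,0],"rot": [0,0,0]},
  {"hand": 1,"delta_pos": [-0.35,0.6,0],"rot": [0,0,0]},
  {"hand": 1,"delta_pos": [-0.5,0.85,0],"rot": [0,0,0]},
  {"hand": 1,"delta_pos": [-0.56,0.941,-0.15],"rot": [0,0,0]},
  {"hand": 1,"delta_pos": [-0.56,0.941,-0.3],"rot": [0,0,0]},
  {"hand": 1,"delta_pos": [-0.56,0.941,-0.3],"rot": [0,0,0]},
])

```text
time: 5.42
tool_pos: [514.2, 285.3, 86.2]
eef_rot: [0.8, 90.0, 178.7]
force: [1.2, -0.6, -0.5]
opening: 0.414
```

```bash
python3 -c "
from h import *
goal(514.8,285.5,38.5,87.75)
for n in('top','side'):
  im=robot.read_camera(n);cv2.imwrite('pics/%s2.png'%n,im[:,:,::-1])"
```

```text
t 5.42 pos [514.2 285.3  86.2] jaw -92.1 tilt 0.04 q7 -108 open 0.414 F [ 1.2 -0.6 -0.5]
  D [0.004, 0.002, -0.318] rot [-0.0, -0.0004, -0.0016]
```

View pics/side2.png

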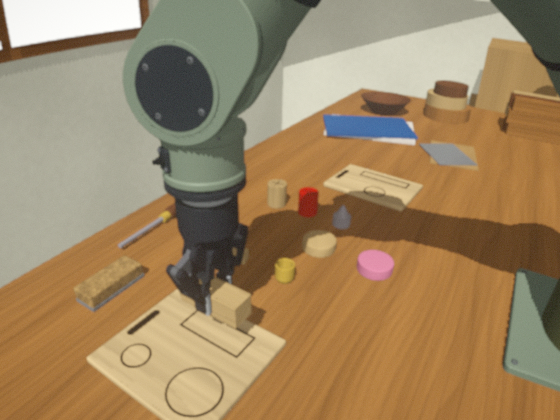

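The stem is held level at side (230,300) above its oblong. Lowering.

Call:
step_arm([
  {"hand": 1,"delta_pos": [0.004,0.002,-0.15],"rot": [0,0,-0.0016]},
  {"hand": 1,"delta_pos": [0.004,0.002,-0.27],"rot": [0,0,-0.0016]},
  {"hand": 1,"delta_pos": [0.004,0.002,-0.315],"rot": [0,0,-0.0016]},
  {"hand": 1,"delta_pos": [0.004,0.002,-0.318],"rot": [0,0,-0.0016]},
  {"hand": 1,"delta_pos": [0.004,0.002,-0.318],"rot": [0,0,-0.0016]},
])

```text
time: 6.15
tool_pos: [516.0, 285.7, 40.7]
eef_rot: [-142.4, 89.8, 35.3]
force: [0.3, -0.3, -0.4]
opening: 0.414
```

```bash
python3 -c "
from h import *
goal(514.8,285.5,38.5,87.75)"
```

```text
t 6.15 pos [516.  285.7  40.7] jaw -92.3 tilt 0.16 q7 -107 open 0.414 F [ 0.3 -0.3 -0.4]
  D [-0.008, -0.001, -0.014] rot [-0.001, 0.0014, 0.0004]
```

Call:
step_arm([
  {"hand": 1,"delta_pos": [-0.008,0,-0.014],"rot": [0,0,0]},
  {"hand": 1,"delta_pos": [-0.008,0,-0.016],"rot": [0,0,0]},
  {"hand": 1,"delta_pos": [-0.008,0,-0.016],"rot": [0,0,0]},
])

```text
time: 6.52
tool_pos: [514.7, 285.8, 38.4]
eef_rot: [-140.0, 89.8, 37.7]
force: [-0.1, 0.6, 0.4]
opening: 0.41
```

```bash
python3 -c "
from h import *
goal(514.8,285.5,38.5,87.75)"
```

```text
t 6.53 pos [514.7 285.8  38.4] jaw -92.3 tilt 0.16 q7 -107 open 0.41 F [-0.1  0.6  0.4]
  D [0.0, -0.002, 0.001] rot [-0.0011, 0.0014, 0.0004]
```

Contact is imminent, so I'll release partly and rise.

Call:
step_arm([
  {"hand": -0.4,"delta_pos": [0,0,-0.002],"rot": [0,0,0]},
  {"hand": -0.4,"delta_pos": [0,0,-0.002],"rot": [0,0,0]},
  {"hand": -0.4,"delta_pos": [0,0,-0.002],"rot": [0,0,0]},
  {"hand": -0.4,"delta_pos": [0,0,0.2],"rot": [0,0,0]},
  {"hand": -0.6,"delta_pos": [0,0,0.6],"rot": [0,0,0]},
  {"hand": -1,"delta_pos": [0,-0.3,0.7],"rot": [0,0,0]},
  {"hand": -1,"delta_pos": [-0.05,-0.7,0.7],"rot": [0,0,0]},
  {"hand": -1,"delta_pos": [-0.1,-1,0.7],"rot": [0,0,0]},
])

```text
time: 7.52
tool_pos: [499.5, 133.5, 143.8]
eef_rot: [-153.7, 89.8, 23.9]
force: [1.9, -1.0, 0.0]
opening: 0.998
```

```bash
python3 -c "
from h import *
goal(489.3,-2.8,90,88)
for n in('top','side'):
  im=robot.read_camera(n);cv2.imwrite('pics/%s3.png'%n,im[:,:,::-1])
a=cv2.imread('pics/top3.png')[120:320,20:300];cv2.imwrite('pics/top3c.png',cv2.resize(a,None,fx=2.8,fy=2.8,interpolation=2))"
```

```text
t 7.53 pos [499.5 133.5 143.8] jaw -92.3 tilt 0.18 q7 -95 open 0.998 F [ 1.9 -1.   0. ]
  D [-0.068, -0.909, -0.358] rot [-0.0008, 0.0018, 0.0037]
```

View pics/top3c.png

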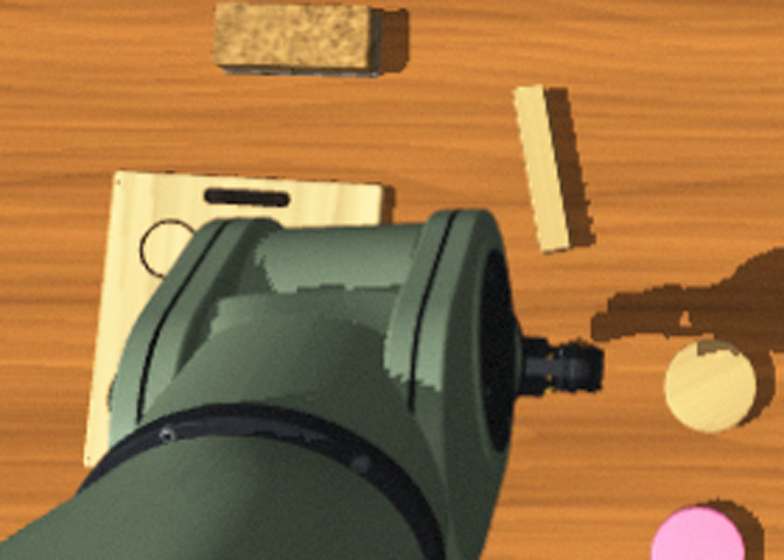

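Call:
step_arm([
  {"hand": -1,"delta_pos": [-0.02,-0.25,0],"rot": [0,0,0]},
  {"hand": -1,"delta_pos": [-0.05,-0.6,0],"rot": [0,0,0]},
  {"hand": -1,"delta_pos": [-0.068,-0.85,-0.1],"rot": [0,0,0]},
  {"hand": -1,"delta_pos": [-0.068,-0.91,-0.35],"rot": [0,0,0]},
  {"hand": -1,"delta_pos": [-0.068,-0.91,-0.4],"rot": [0,0,0]},
  {"hand": -1,"delta_pos": [-0.068,-0.91,-0.4],"rot": [0,0,0]},
])

```text
time: 8.38
tool_pos: [489.4, -4.7, 84.2]
eef_rot: [-176.2, 89.9, 1.2]
force: [1.0, 0.3, -0.3]
opening: 0.998
```

```bash
python3 -c "
from h import *
goal(489.3,-2.8,19,87.75)
im=robot.read_camera('side');cv2.imwrite('pics/s4.png',cv2.resize(im[170:420,70:350,::-1],None,fx=2.4,fy=2.4,interpolation=2))"
```

```text
t 8.38 pos [489.4  -4.7  84.2] jaw -92.6 tilt 0.11 q7 -82 open 0.998 F [ 1.   0.3 -0.3]
  D [-0.001, 0.013, -0.434] rot [-0.0, 0.0012, 0.0035]
```

View pics/s4.png

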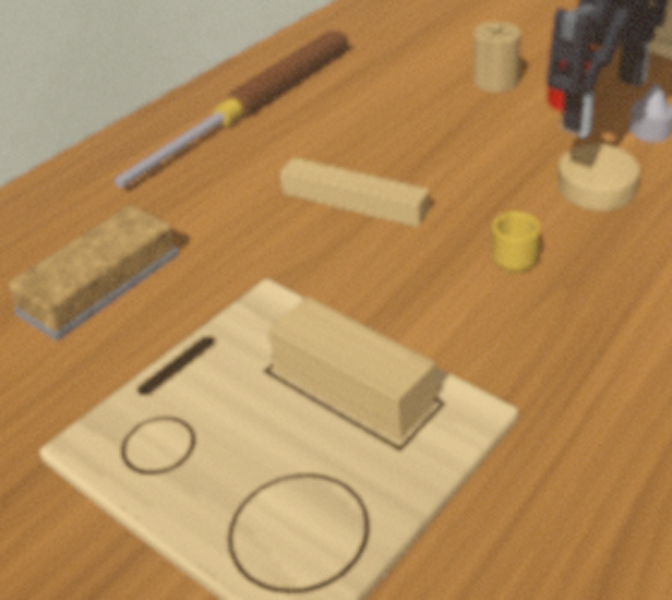

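The stem sits inside its oblong (crop 265-440, 300-450) with even margins. Now the wooden disc.

Call:
step_arm([
  {"hand": -1,"delta_pos": [0,0.013,-0.15],"rot": [0,0,0.0035]},
  {"hand": -1,"delta_pos": [0,0.013,-0.33],"rot": [0,0,0.0035]},
  {"hand": -1,"delta_pos": [0,0.013,-0.43],"rot": [0,0,0.0035]},
  {"hand": -1,"delta_pos": [0,0.013,-0.43],"rot": [0,0,0.0035]},
  {"hand": 1,"delta_pos": [0,0.013,-0.43],"rot": [0,0,0.0035]},
  {"hand": 1,"delta_pos": [0,0.013,-0.43],"rot": [0,0,0.0035]},
  {"hand": 1,"delta_pos": [0,0.013,-0.43],"rot": [0,0,0.0035]},
  {"hand": 1,"delta_pos": [0,0.013,-0.43],"rot": [0,0,0.0035]},
])

```text
time: 9.43
tool_pos: [490.1, -2.6, 21.6]
eef_rot: [-176.5, 89.8, 1.3]
force: [-2.2, -0.3, 17.5]
opening: 0.752
```

```bash
python3 -c "
from h import *
goal(475.6,382.1,31,87.75)"
```

```text
t 9.43 pos [490.1  -2.6  21.6] jaw -92.2 tilt 0.25 q7 -81 open 0.752 F [-2.2 -0.3 17.5]
  D [-0.097, 2.565, 0.063] rot [-0.0001, 0.0027, -0.0002]
```

Call:
step_arm([
  {"hand": 1,"delta_pos": [0,0,0.15],"rot": [0,0,0]},
  {"hand": 1,"delta_pos": [0,0.05,0.45],"rot": [0,0,0]},
  {"hand": 1,"delta_pos": [-0.01,0.3,0.7],"rot": [0,0,0]},
  {"hand": 1,"delta_pos": [-0.02,0.65,0.7],"rot": [0,0,0]},
  {"hand": 1,"delta_pos": [-0.03,1,0.7],"rot": [0,0,0]},
])

```text
time: 10.05
tool_pos: [485.7, 149.1, 127.9]
eef_rot: [-168.2, 89.6, 9.5]
force: [1.3, 0.3, -1.0]
opening: 0.746
```

Call:
step_arm([
  {"hand": 1,"delta_pos": [-0.01,0.35,0],"rot": [0,0,0]},
  {"hand": 1,"delta_pos": [-0.02,0.7,0],"rot": [0,0,0]},
  {"hand": 1,"delta_pos": [-0.03,1,0],"rot": [0,0,0]},
])

```text
time: 10.42
tool_pos: [480.8, 301.4, 128.9]
eef_rot: [-161.7, 89.6, 16.1]
force: [0.9, -1.3, -0.3]
opening: 0.748
```

```bash
python3 -c "
from h import *
goal(476.4,382.1,80,87.75)"
```

```text
t 10.43 pos [480.8 301.4 128.9] jaw -92.2 tilt 0.41 q7 -109 open 0.748 F [ 0.9 -1.3 -0.3]
  D [-0.029, 0.538, -0.326] rot [-0.0013, 0.0044, -0.0006]
```

Call:
step_arm([
  {"hand": 1,"delta_pos": [-0.01,0.25,0],"rot": [0,0,0]},
  {"hand": 1,"delta_pos": [-0.029,0.48,-0.1],"rot": [-0.001,0.004,0]},
  {"hand": 1,"delta_pos": [-0.029,0.538,-0.3],"rot": [-0.001,0.004,0]},
  {"hand": 1,"delta_pos": [-0.029,0.538,-0.5],"rot": [-0.001,0.004,0]},
  {"hand": 1,"delta_pos": [-0.029,0.538,-0.56],"rot": [-0.001,0.004,0]},
  {"hand": 1,"delta_pos": [-0.029,0.538,-0.56],"rot": [-0.001,0.004,0]},
])

```text
time: 11.18
tool_pos: [476.6, 382.1, 45.6]
eef_rot: [-139.6, 89.9, 38.2]
force: [0.4, -0.5, 0.4]
opening: 0.746
```

```bash
python3 -c "
from h import *
goal(476.4,382.1,33.8,87.75)
im=robot.read_camera('side');cv2.imwrite('pics/s5.png',cv2.resize(im[170:420,70:350,::-1],None,fx=2.4,fy=2.4,interpolation=2))"
```

```text
t 11.18 pos [476.6 382.1  45.6] jaw -92.2 tilt 0.06 q7 -114 open 0.746 F [ 0.4 -0.5  0.4]
  D [-0.001, 0.0, -0.079] rot [-0.0004, 0.0005, -0.0005]
```

View pics/s5.png

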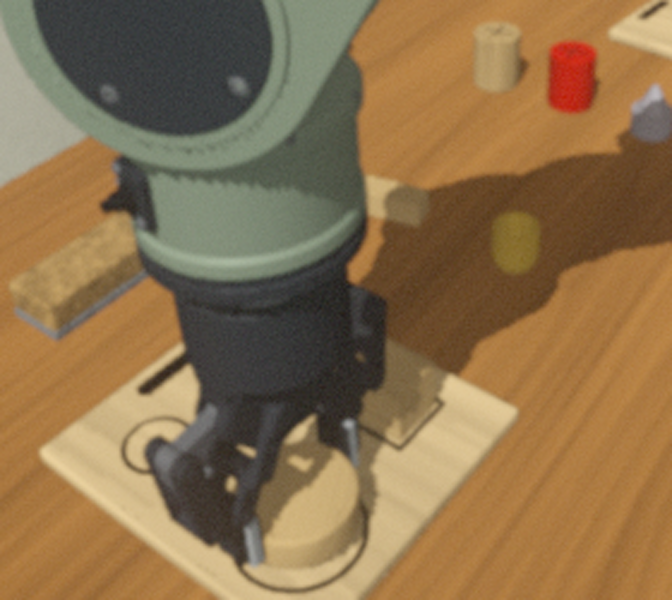

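The disc is level over its circle (crop 300,520). Lower and release.

Call:
step_arm([
  {"hand": 1,"delta_pos": [0,0,-0.05],"rot": [0,0,0]},
  {"hand": 1,"delta_pos": [0,0,-0.078],"rot": [0,0,0]},
  {"hand": 1,"delta_pos": [0,0,-0.08],"rot": [0,0,0]},
  {"hand": 1,"delta_pos": [0,0,-0.08],"rot": [0,0,0]},
])

```text
time: 11.72
tool_pos: [476.8, 382.3, 34.2]
eef_rot: [-139.9, 89.9, 37.9]
force: [0.1, -0.3, -0.6]
opening: 0.745
```

```bash
python3 -c "
from h import *
goal(476.4,382.1,33.5,87.75)"
```

```text
t 11.72 pos [476.8 382.3  34.2] jaw -92.2 tilt 0.11 q7 -114 open 0.745 F [ 0.1 -0.3 -0.6]
  D [-0.003, -0.001, -0.005] rot [-0.0007, 0.0009, -0.0005]
```

Call:
step_arm([
  {"hand": 1,"delta_pos": [-0.003,0,-0.006],"rot": [0,0,0]},
  {"hand": 1,"delta_pos": [-0.003,0,-0.008],"rot": [0,0,0]},
  {"hand": -1,"delta_pos": [-0.003,0,-0.006],"rot": [0,0,0]},
  {"hand": -1,"delta_pos": [-0.003,0,-0.006],"rot": [0,0,0]},
  {"hand": -1,"delta_pos": [-0.003,0,-0.004],"rot": [0,0,0]},
  {"hand": -1,"delta_pos": [0,0,0.15],"rot": [0,0,0]},
  {"hand": -1,"delta_pos": [0,0,0.5],"rot": [0,0,0]},
  {"hand": -1,"delta_pos": [0,-0.3,0.7],"rot": [0,0,0]},
  {"hand": -1,"delta_pos": [0.05,-0.65,0.7],"rot": [0,0,0]},
  {"hand": -1,"delta_pos": [0.08,-1,0.7],"rot": [0,0,0]},
])

```text
time: 12.98
tool_pos: [489.0, 230.8, 139.6]
eef_rot: [-148.1, 89.8, 29.7]
force: [0.4, -0.2, -0.5]
opening: 1.0
```

```bash
python3 -c "
from h import *
goal(499.4,114.6,80,87.75)"
```

```text
t 12.97 pos [489.  230.8 139.6] jaw -92.2 tilt 0.16 q7 -102 open 1.0 F [ 0.4 -0.2 -0.5]
  D [0.069, -0.775, -0.398] rot [-0.0009, 0.0016, -0.0008]
```

Call:
step_arm([
  {"hand": -1,"delta_pos": [0.02,-0.25,0],"rot": [0,0,0]},
  {"hand": -1,"delta_pos": [0.05,-0.55,-0.1],"rot": [0,0,0]},
  {"hand": -1,"delta_pos": [0.066,-0.775,-0.3],"rot": [0,0.0015,0]},
  {"hand": -1,"delta_pos": [0.066,-0.775,-0.4],"rot": [0,0.0015,0]},
  {"hand": -1,"delta_pos": [0.066,-0.775,-0.4],"rot": [0,0.0015,0]},
])

```text
time: 13.6
tool_pos: [498.6, 115.1, 79.0]
eef_rot: [-48.1, 89.9, 129.7]
force: [0.5, 0.8, 0.5]
opening: 1.002
```

```bash
python3 -c "
from h import *
goal(498.8,114.6,28,87.75)
im=robot.read_camera('side');cv2.imwrite('pics/s6.png',cv2.resize(im[170:420,70:350,::-1],None,fx=2.4,fy=2.4,interpolation=2))"
```

```text
t 13.6 pos [498.6 115.1  79. ] jaw -92.2 tilt 0.12 q7 -90 open 1.002 F [0.5 0.8 0.5]
  D [0.002, -0.003, -0.34] rot [-0.001, -0.0008, -0.001]
```

View pics/s6.png

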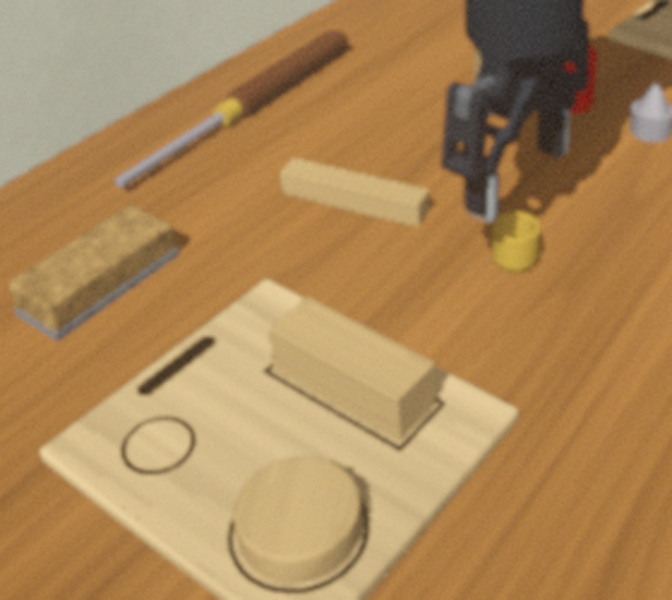

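The disc sits within its circle (crop 300,520). Now the cup, gripping near the rim since it tapers.

Call:
step_arm([
  {"hand": -1,"delta_pos": [0.002,-0.003,-0.15],"rot": [0,0,0]},
  {"hand": -1,"delta_pos": [0.002,-0.003,-0.27],"rot": [0,0,0]},
  {"hand": -1,"delta_pos": [0.002,-0.003,-0.31],"rot": [0,0,0]},
  {"hand": -1,"delta_pos": [0.002,-0.003,-0.31],"rot": [0,0,0]},
  {"hand": 1,"delta_pos": [0.002,-0.003,-0.31],"rot": [0,0,0]},
  {"hand": 1,"delta_pos": [0.002,-0.003,-0.31],"rot": [0,0,0]},
  {"hand": 1,"delta_pos": [0.002,-0.003,-0.31],"rot": [0,0,0]},
  {"hand": 1,"delta_pos": [0.002,-0.003,-0.31],"rot": [0,0,0]},
  {"hand": 1,"delta_pos": [0.002,-0.003,-0.31],"rot": [0,0,0]},
  {"hand": 1,"delta_pos": [0.002,-0.003,-0.31],"rot": [0,0,0]},
])

```text
time: 14.9
tool_pos: [499.3, 115.1, 33.8]
eef_rot: [-97.0, 89.9, 80.9]
force: [-2.4, 0.4, 13.6]
opening: 0.384
```

```bash
python3 -c "
from h import *
goal(580.7,383,45,87.75)"
```

```text
t 14.9 pos [499.3 115.1  33.8] jaw -92.1 tilt 0.12 q7 -89 open 0.384 F [-2.4  0.4 13.6]
  D [0.543, 1.786, 0.074] rot [-0.0013, 0.0002, -0.0014]
```

Call:
step_arm([
  {"hand": 1,"delta_pos": [0,0,0.1],"rot": [0,0,0]},
  {"hand": 1,"delta_pos": [0,0,0.35],"rot": [0,0,0]},
  {"hand": 1,"delta_pos": [0.05,0.15,0.6],"rot": [0,0,0]},
  {"hand": 1,"delta_pos": [0.13,0.45,0.6],"rot": [0,0,0]},
  {"hand": 1,"delta_pos": [0.23,0.75,0.6],"rot": [0,0,0]},
  {"hand": 1,"delta_pos": [0.3,1,0.6],"rot": [0,0,0]},
])

```text
time: 15.65
tool_pos: [544.4, 267.0, 124.9]
eef_rot: [-108.6, 89.8, 69.3]
force: [0.1, -0.6, 0.6]
opening: 0.379
```

```bash
python3 -c "
from h import *
goal(581,383,55,87.75)"
```

```text
t 15.65 pos [544.4 267.  124.9] jaw -92.1 tilt 0.16 q7 -104 open 0.379 F [ 0.1 -0.6  0.6]
  D [0.244, 0.773, -0.466] rot [-0.0016, 0.0006, -0.0019]
```

Call:
step_arm([
  {"hand": 1,"delta_pos": [0.06,0.2,0],"rot": [0,0,0]},
  {"hand": 1,"delta_pos": [0.15,0.5,0],"rot": [-0.001,0,0]},
  {"hand": 1,"delta_pos": [0.244,0.73,-0.1],"rot": [-0.0016,0.0006,0]},
  {"hand": 1,"delta_pos": [0.244,0.773,-0.3],"rot": [-0.0016,0.0006,0]},
  {"hand": 1,"delta_pos": [0.244,0.773,-0.44],"rot": [-0.0016,0.0006,0]},
  {"hand": 1,"delta_pos": [0.244,0.773,-0.45],"rot": [-0.0016,0.0006,0]},
  {"hand": 1,"delta_pos": [0.244,0.773,-0.45],"rot": [-0.0016,0.0006,0]},
])

```text
time: 16.52
tool_pos: [581.6, 382.7, 58.7]
eef_rot: [-156.7, 89.9, 21.2]
force: [-0.6, 0.8, -0.8]
opening: 0.379
```

```bash
python3 -c "
from h import *
goal(581,383,46,87.75)
im=robot.read_camera('side');cv2.imwrite('pics/s7.png',cv2.resize(im[170:420,70:350,::-1],None,fx=2.4,fy=2.4,interpolation=2))"
```

```text
t 16.52 pos [581.6 382.7  58.7] jaw -92.1 tilt 0.07 q7 -114 open 0.379 F [-0.6  0.8 -0.8]
  D [-0.004, 0.002, -0.085] rot [-0.0003, 0.0007, -0.0015]
```

View pics/s7.png

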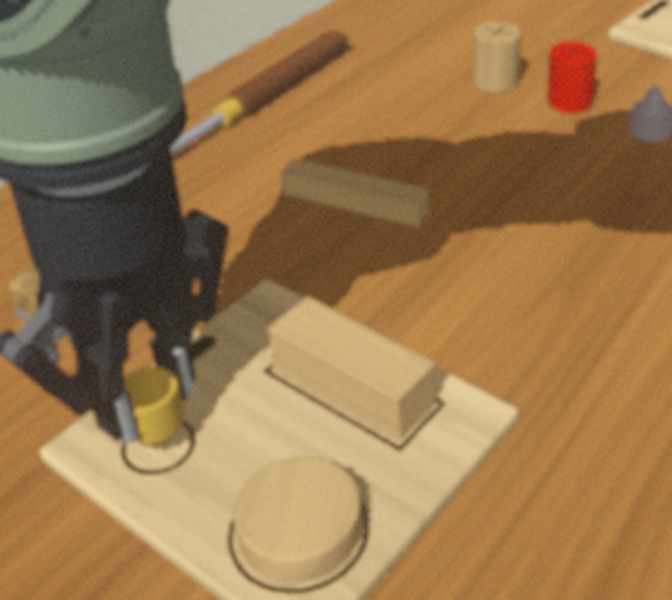

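Call:
step_arm([
  {"hand": 1,"delta_pos": [-0.004,0.002,-0.05],"rot": [0,0,0]},
  {"hand": 1,"delta_pos": [-0.004,0.002,-0.078],"rot": [0,0,0]},
  {"hand": 1,"delta_pos": [-0.004,0.002,-0.085],"rot": [0,0,0]},
  {"hand": 1,"delta_pos": [-0.004,0.002,-0.087],"rot": [0,0,0]},
  {"hand": 1,"delta_pos": [-0.004,0.002,-0.087],"rot": [0,0,0]},
])

```text
time: 17.2
tool_pos: [580.9, 383.0, 46.0]
eef_rot: [-152.7, 89.9, 25.2]
force: [-2.6, -2.0, 5.1]
opening: 0.382
```

```bash
python3 -c "
from h import *
goal(581,383,45.8,87.75)
im=robot.read_camera('side');cv2.imwrite('pics/s8.png',cv2.resize(im[290:390,90:200,::-1],None,fx=6,fy=6,interpolation=2))"
```

```text
t 17.2 pos [580.9 383.   46. ] jaw -92.1 tilt 0.07 q7 -114 open 0.382 F [-2.6 -2.   5.1]
  D [0.0, -0.0, -0.001] rot [-0.0003, 0.0007, -0.0016]
```

View pics/s8.png

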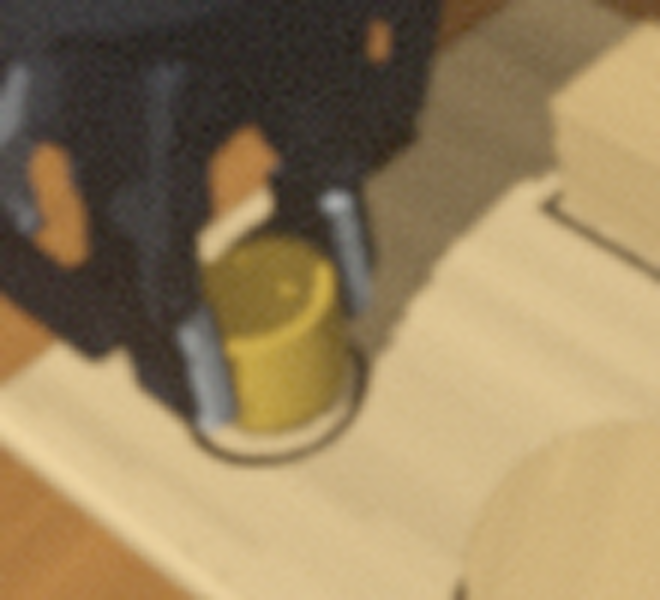

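Call:
step_arm([
  {"hand": -0.1,"delta_pos": [0,0,0],"rot": [0,0,0]},
  {"hand": -0.4,"delta_pos": [0,0,0],"rot": [0,0,0]},
  {"hand": -0.6,"delta_pos": [0,0,0],"rot": [0,0,0]},
  {"hand": -0.6,"delta_pos": [0,0,0.15],"rot": [0,0,0]},
  {"hand": -0.8,"delta_pos": [0,0,0.5],"rot": [0,0,0]},
  {"hand": -1,"delta_pos": [0,-0.3,0.7],"rot": [0,0,0]},
  {"hand": -1,"delta_pos": [0.05,-0.65,0.75],"rot": [0,0,0]},
  {"hand": -1,"delta_pos": [0.1,-1,0.75],"rot": [0,0,0]},
])

```text
time: 18.25
tool_pos: [596.5, 231.7, 161.1]
eef_rot: [-155.8, 89.8, 22.1]
force: [0.5, -0.1, -0.9]
opening: 1.003
```

Call:
step_arm([
  {"hand": -1,"delta_pos": [0.05,-0.35,0],"rot": [0,0,0]},
  {"hand": -1,"delta_pos": [0.1,-0.7,0],"rot": [0,0,0]},
  {"hand": -1,"delta_pos": [0.15,-1,0],"rot": [0,0,0]},
])

```text
time: 18.62
tool_pos: [619.4, 79.4, 162.9]
eef_rot: [-162.3, 89.7, 15.5]
force: [1.0, 0.4, 0.4]
opening: 1.001
```

```bash
python3 -c "
from h import *
goal(649.8,-109,150,85.2)"
```

```text
t 18.62 pos [619.4  79.4 162.9] jaw -92.1 tilt 0.34 q7 -89 open 1.001 F [1.  0.4 0.4]
  D [0.203, -1.256, -0.086] rot [-0.0009, 0.0037, -0.0296]
```

Call:
step_arm([
  {"hand": -1,"delta_pos": [0.05,-0.35,0],"rot": [0,0.0037,-0.03]},
  {"hand": -1,"delta_pos": [0.12,-0.7,0],"rot": [0,0.0037,-0.03]},
  {"hand": -1,"delta_pos": [0.17,-1,0],"rot": [0,0.0037,-0.03]},
])

```text
time: 19.0
tool_pos: [645.3, -72.9, 164.7]
eef_rot: [-148.8, 89.9, 26.3]
force: [-0.2, 0.6, 0.0]
opening: 1.006
```

Call:
step_arm([
  {"hand": -1,"delta_pos": [0.02,-0.2,-0.1],"rot": [0,0,0]},
  {"hand": -1,"delta_pos": [0.03,-0.256,-0.3],"rot": [0,0,0]},
  {"hand": -1,"delta_pos": [0.03,-0.256,-0.35],"rot": [0,0,0]},
  {"hand": -1,"delta_pos": [0.03,-0.256,-0.35],"rot": [0,0,0]},
])

```text
time: 19.5
tool_pos: [650.1, -110.6, 113.2]
eef_rot: [-151.4, 89.9, 23.8]
force: [0.0, 0.7, 0.2]
opening: 0.999
```

```bash
python3 -c "
from h import *
goal(649.8,-109,40,85.2)
im=robot.read_camera('side');cv2.imwrite('pics/s9.png',cv2.resize(im[120:420,70:350,::-1],None,fx=2,fy=2,interpolation=2))"
```

```text
t 19.5 pos [ 650.1 -110.6  113.2] jaw -94.8 tilt 0.14 q7 -76 open 0.999 F [0.  0.7 0.2]
  D [-0.002, 0.01, -0.488] rot [-0.0006, 0.0014, 0.0005]
```

View pics/s9.png

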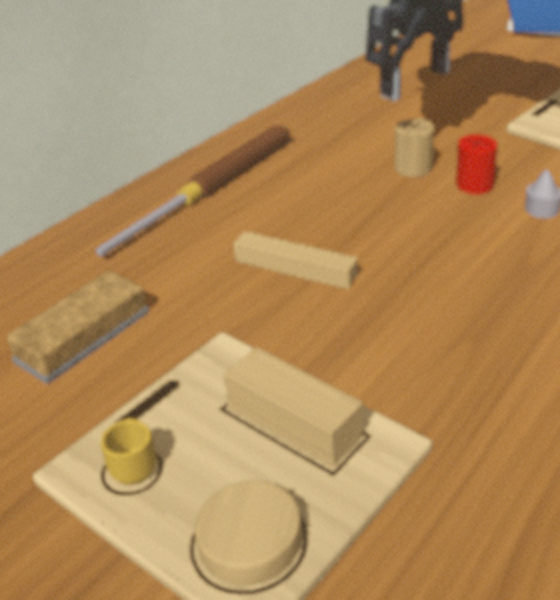

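The cup stands upright in its circle (130,450). The gripper is above the wooden billet (413,147) and the red one is untouched. Grasping the billet.

Call:
step_arm([
  {"hand": -1,"delta_pos": [-0.002,0.01,-0.15],"rot": [0,0,0]},
  {"hand": -1,"delta_pos": [-0.002,0.01,-0.35],"rot": [0,0,0]},
  {"hand": -1,"delta_pos": [-0.002,0.01,-0.48],"rot": [0,0,0]},
  {"hand": -1,"delta_pos": [-0.002,0.01,-0.51],"rot": [0,0,0]},
  {"hand": -1,"delta_pos": [-0.002,0.01,-0.51],"rot": [0,0,0]},
  {"hand": 1,"delta_pos": [-0.002,0.01,-0.51],"rot": [0,0,0]},
  {"hand": 1,"delta_pos": [-0.002,0.01,-0.51],"rot": [0,0,0]},
  {"hand": 1,"delta_pos": [-0.002,0.01,-0.51],"rot": [0,0,0]},
  {"hand": 1,"delta_pos": [-0.002,0.01,-0.51],"rot": [0,0,0]},
  {"hand": 1,"delta_pos": [-0.002,0.01,-0.51],"rot": [0,0,0]},
])

```text
time: 20.8
tool_pos: [650.3, -109.1, 37.8]
eef_rot: [-163.2, 89.8, 11.9]
force: [-1.6, 1.0, 8.5]
opening: 0.501
```

```bash
python3 -c "
from h import *
goal(470.7,-276.2,150,85.2)"
```

```text
t 20.8 pos [ 650.3 -109.1   37.8] jaw -94.8 tilt 0.22 q7 -75 open 0.501 F [-1.6  1.   8.5]
  D [-1.197, -1.114, 0.748] rot [-0.0005, 0.0024, 0.0003]
```

Call:
step_arm([
  {"hand": 1,"delta_pos": [0,0,0.15],"rot": [0,0,0]},
  {"hand": 1,"delta_pos": [0,0,0.45],"rot": [0,0,0]},
  {"hand": 1,"delta_pos": [-0.15,-0.15,0.7],"rot": [0,0,0]},
  {"hand": 1,"delta_pos": [-0.4,-0.38,0.72],"rot": [0,0,0]},
  {"hand": 1,"delta_pos": [-0.7,-0.65,0.72],"rot": [0,0,0]},
  {"hand": 1,"delta_pos": [-1,-0.95,0.72],"rot": [0,0,0]},
])

```text
time: 21.55
tool_pos: [499.9, -251.8, 147.5]
eef_rot: [-175.4, 89.7, -0.2]
force: [1.3, -2.2, -0.5]
opening: 0.503
```

```bash
python3 -c "
from h import *
goal(471.2,-276.2,63,85.2)"
```

```text
t 21.55 pos [ 499.9 -251.8  147.5] jaw -94.8 tilt 0.31 q7 -59 open 0.503 F [ 1.3 -2.2 -0.5]
  D [-0.191, -0.163, -0.563] rot [0.0, 0.0034, -0.0001]
```

Call:
step_arm([
  {"hand": 1,"delta_pos": [-0.15,-0.13,-0.1],"rot": [0,0.0034,0]},
  {"hand": 1,"delta_pos": [-0.191,-0.163,-0.3],"rot": [0,0.0034,0]},
  {"hand": 1,"delta_pos": [-0.191,-0.163,-0.5],"rot": [0,0.0034,0]},
  {"hand": 1,"delta_pos": [-0.191,-0.163,-0.563],"rot": [0,0.0034,0]},
  {"hand": 1,"delta_pos": [-0.191,-0.163,-0.563],"rot": [0,0.0034,0]},
])

```text
time: 22.18
tool_pos: [471.5, -276.3, 63.8]
eef_rot: [151.1, 90.0, -33.6]
force: [-0.9, -0.4, 0.7]
opening: 0.502
```

```bash
python3 -c "
from h import *
goal(471.2,-276.2,50,85.2)
im=robot.read_camera('side');cv2.imwrite('pics/s10.png',cv2.resize(im[100:280,260:480,::-1],None,fx=3,fy=3,interpolation=2))
im=robot.read_camera('top');cv2.imwrite('pics/top10.png',im[:,:,::-1])"
```

```text
t 22.18 pos [ 471.5 -276.3   63.8] jaw -94.8 tilt 0.03 q7 -55 open 0.502 F [-0.9 -0.4  0.7]
  D [-0.002, 0.001, -0.092] rot [0.0002, 0.0003, -0.0002]
```

View pics/s10.png

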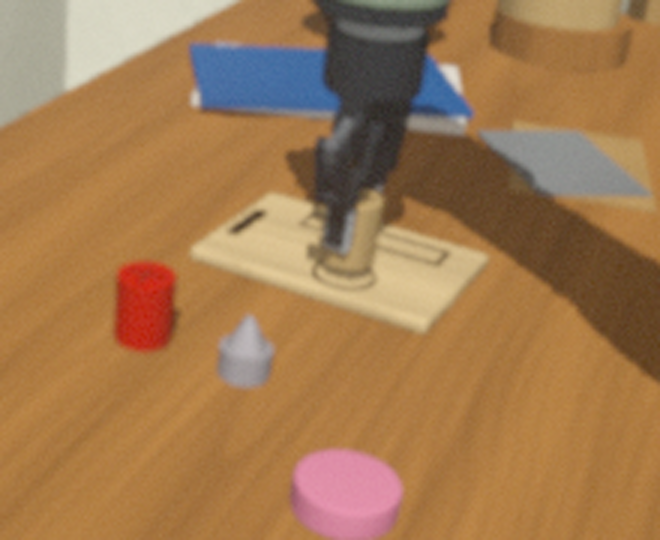

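View pics/top10.png

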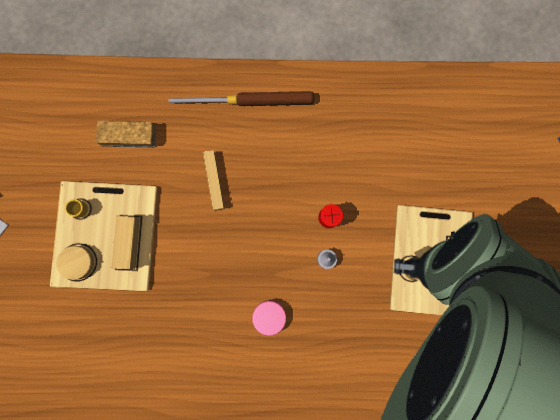

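All is clear in the views: the billet is over its circle and the candle board is untouched. Lower and release.

Call:
step_arm([
  {"hand": 1,"delta_pos": [-0.002,0,-0.05],"rot": [0,0,0]},
  {"hand": 1,"delta_pos": [-0.002,0,-0.085],"rot": [0,0,0]},
  {"hand": 1,"delta_pos": [-0.002,0,-0.095],"rot": [0,0,0]},
  {"hand": 1,"delta_pos": [-0.002,0,-0.095],"rot": [0,0,0]},
  {"hand": 1,"delta_pos": [-0.002,0,-0.095],"rot": [0,0,0]},
])

```text
time: 22.9
tool_pos: [471.5, -276.5, 50.1]
eef_rot: [152.5, 89.9, -32.2]
force: [0.0, 0.4, -0.7]
opening: 0.505
```

```bash
python3 -c "
from h import *
goal(471.2,-276.2,49.8,85.2)"
```

```text
t 22.9 pos [ 471.5 -276.5   50.1] jaw -94.8 tilt 0.09 q7 -55 open 0.505 F [ 0.   0.4 -0.7]
  D [-0.002, 0.002, -0.002] rot [0.0006, 0.0009, -0.0002]
```

Call:
step_arm([
  {"hand": 1,"delta_pos": [-0.002,0.001,-0.004],"rot": [0,0,0]},
  {"hand": 1,"delta_pos": [-0.002,0.001,-0.008],"rot": [0,0,0]},
  {"hand": -0.4,"delta_pos": [-0.002,0.001,-0.006],"rot": [0,0,0]},
  {"hand": -0.6,"delta_pos": [-0.002,0.001,-0.004],"rot": [0,0,0]},
  {"hand": -0.7,"delta_pos": [-0.002,0.001,-0.002],"rot": [0,0,0]},
  {"hand": -0.7,"delta_pos": [-0.002,0.001,0.15],"rot": [0,0,0]},
  {"hand": -0.8,"delta_pos": [0,0,0.5],"rot": [0,0,0]},
  {"hand": -1,"delta_pos": [0.1,0.25,0.72],"rot": [0,0,0]},
  {"hand": -1,"delta_pos": [0.25,0.6,0.72],"rot": [0,0,0]},
  {"hand": -1,"delta_pos": [0.43,1,0.72],"rot": [0,0,0]},
])

```text
time: 24.15
tool_pos: [535.2, -128.2, 158.6]
eef_rot: [158.1, 89.9, -26.7]
force: [0.8, 0.3, 0.2]
opening: 0.999
```

```bash
python3 -c "
from h import *
goal(643.7,120.5,100,101.5)"
```

```text
t 24.15 pos [ 535.2 -128.2  158.6] jaw -94.8 tilt 0.14 q7 -70 open 0.999 F [0.8 0.3 0.2]
  D [0.723, 1.658, -0.39] rot [0.0005, 0.0015, 0.1816]
```

Call:
step_arm([
  {"hand": -1,"delta_pos": [0.14,0.33,0],"rot": [0,0,0.06]},
  {"hand": -1,"delta_pos": [0.3,0.7,0],"rot": [0,0,0.12]},
  {"hand": -1,"delta_pos": [0.43,1,0],"rot": [0,0,0.18]},
])

```text
time: 24.52
tool_pos: [600.3, 24.4, 158.6]
eef_rot: [165.1, 89.9, -3.3]
force: [0.5, -1.7, 0.4]
opening: 1.002
```

Call:
step_arm([
  {"hand": -1,"delta_pos": [0.12,0.3,0],"rot": [0,0,0]},
  {"hand": -1,"delta_pos": [0.26,0.6,-0.2],"rot": [0,0,0]},
  {"hand": -1,"delta_pos": [0.31,0.68,-0.4],"rot": [0,0,0]},
  {"hand": -1,"delta_pos": [0.31,0.68,-0.45],"rot": [0,0,0]},
])

```text
time: 25.02
tool_pos: [645.9, 127.0, 89.1]
eef_rot: [61.6, 90.0, -106.7]
force: [0.1, -1.2, 0.9]
opening: 1.001
```

```bash
python3 -c "
from h import *
goal(643.7,120.5,26,101.5)
im=robot.read_camera('side');cv2.imwrite('pics/s11.png',im[:,:,::-1])
im=robot.read_camera('top');cv2.imwrite('pics/top11.png',im[:,:,::-1])"
```

```text
t 25.02 pos [645.9 127.   89.1] jaw -78.3 tilt 0.04 q7 -81 open 1.001 F [ 0.1 -1.2  0.9]
  D [-0.015, -0.043, -0.421] rot [0.0004, -0.0001, -0.0019]
```

View pics/s11.png

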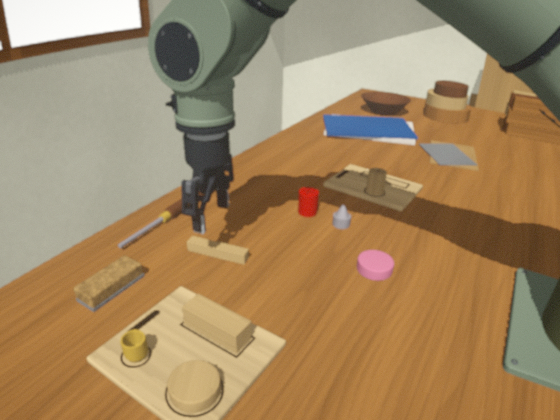

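View pics/top11.png

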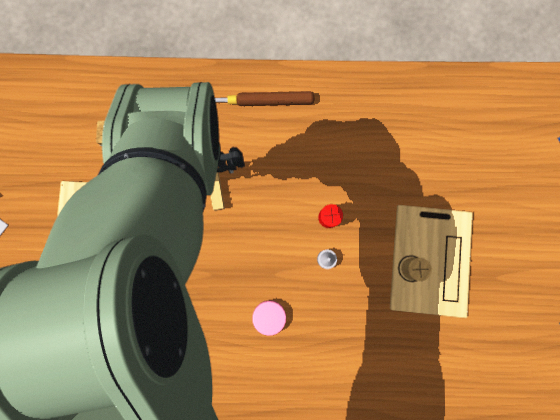

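The billet stands on its circle and the gripper is over the handle. Grasping.

Call:
step_arm([
  {"hand": -1,"delta_pos": [-0.015,-0.043,-0.1],"rot": [0,0,-0.002]},
  {"hand": -1,"delta_pos": [-0.015,-0.043,-0.25],"rot": [0,0,-0.002]},
  {"hand": -1,"delta_pos": [-0.015,-0.043,-0.38],"rot": [0,0,-0.002]},
  {"hand": -1,"delta_pos": [-0.015,-0.043,-0.42],"rot": [0,0,-0.002]},
  {"hand": -1,"delta_pos": [-0.015,-0.043,-0.422],"rot": [0,0,-0.002]},
  {"hand": 1,"delta_pos": [-0.015,-0.043,-0.422],"rot": [0,0,-0.002]},
  {"hand": 1,"delta_pos": [-0.015,-0.043,-0.422],"rot": [0,0,-0.002]},
  {"hand": 1,"delta_pos": [-0.015,-0.043,-0.422],"rot": [0,0,-0.002]},
  {"hand": 1,"delta_pos": [-0.015,-0.043,-0.422],"rot": [0,0,-0.002]},
  {"hand": 1,"delta_pos": [-0.015,-0.043,-0.422],"rot": [0,0,-0.002]},
  {"hand": 1,"delta_pos": [-0.015,-0.043,-0.422],"rot": [0,0,-0.002]},
  {"hand": 1,"delta_pos": [-0.015,-0.043,-0.422],"rot": [0,0,-0.002]},
])

```text
time: 26.62
tool_pos: [644.4, 118.8, 28.1]
eef_rot: [146.4, 89.9, -22.3]
force: [-0.5, 0.2, 6.6]
opening: 0.239
```

```bash
python3 -c "
from h import *
goal(472,-356.6,150,85.2)"
```

```text
t 26.62 pos [644.4 118.8  28.1] jaw -78.6 tilt 0.14 q7 -80 open 0.239 F [-0.5  0.2  6.6]
  D [-1.149, -3.169, 0.813] rot [0.0008, 0.0014, -0.1797]
```

Call:
step_arm([
  {"hand": 1,"delta_pos": [0,0,0.15],"rot": [0,0,0]},
  {"hand": 1,"delta_pos": [0,0,0.45],"rot": [0,0,0]},
  {"hand": 1,"delta_pos": [-0.05,-0.15,0.7],"rot": [0,0,-0.04]},
  {"hand": 1,"delta_pos": [-0.15,-0.4,0.75],"rot": [0,0,-0.09]},
  {"hand": 1,"delta_pos": [-0.27,-0.7,0.75],"rot": [0,0,-0.14]},
  {"hand": 1,"delta_pos": [-0.38,-1,0.75],"rot": [0,0,-0.1797]},
])

```text
time: 27.38
tool_pos: [586.9, -32.4, 142.2]
eef_rot: [161.8, 89.8, -23.1]
force: [0.7, -0.2, -0.2]
opening: 0.244
```

Call:
step_arm([
  {"hand": 1,"delta_pos": [-0.13,-0.34,0],"rot": [0,0,0]},
  {"hand": 1,"delta_pos": [-0.25,-0.67,0],"rot": [0,0,0]},
  {"hand": 1,"delta_pos": [-0.37,-1,0],"rot": [0,0,0]},
])

```text
time: 27.75
tool_pos: [530.9, -184.0, 143.7]
eef_rot: [164.7, 89.7, -20.2]
force: [0.2, -0.8, 0.5]
opening: 0.24
```

```bash
python3 -c "
from h import *
goal(472.3,-356.6,150,85.2)"
```

```text
t 27.75 pos [ 530.9 -184.   143.7] jaw -94.9 tilt 0.31 q7 -66 open 0.24 F [ 0.2 -0.8  0.5]
  D [-0.391, -1.151, 0.042] rot [0.0012, 0.0032, 0.0013]
```

Call:
step_arm([
  {"hand": 1,"delta_pos": [-0.11,-0.33,0],"rot": [0,0,0]},
  {"hand": 1,"delta_pos": [-0.23,-0.68,0],"rot": [0.001,0.003,0]},
  {"hand": 1,"delta_pos": [-0.35,-1,0],"rot": [0.001,0.003,0.001]},
  {"hand": 1,"delta_pos": [-0.35,-1,0],"rot": [0.001,0.003,0.001]},
])

```text
time: 28.25
tool_pos: [476.3, -338.0, 145.1]
eef_rot: [106.3, 89.8, -78.9]
force: [0.1, 1.3, -0.4]
opening: 0.242
```

```bash
python3 -c "
from h import *
goal(472.3,-356.6,60,85.2)"
```

```text
t 28.25 pos [ 476.3 -338.   145.1] jaw -95.1 tilt 0.17 q7 -53 open 0.242 F [ 0.1  1.3 -0.4]
  D [-0.027, -0.124, -0.567] rot [0.0018, 0.0004, 0.0038]
```

Call:
step_arm([
  {"hand": 1,"delta_pos": [-0.02,-0.1,0],"rot": [0.002,0,0.004]},
  {"hand": 1,"delta_pos": [-0.027,-0.124,-0.1],"rot": [0.002,0,0.004]},
  {"hand": 1,"delta_pos": [-0.027,-0.124,-0.3],"rot": [0.002,0,0.004]},
  {"hand": 1,"delta_pos": [-0.027,-0.124,-0.5],"rot": [0.002,0,0.004]},
  {"hand": 1,"delta_pos": [-0.027,-0.124,-0.57],"rot": [0.002,0,0.004]},
  {"hand": 1,"delta_pos": [-0.027,-0.124,-0.57],"rot": [0.002,0,0.004]},
])

```text
time: 29.0
tool_pos: [472.3, -356.3, 59.4]
eef_rot: [-86.3, 90.0, 88.9]
force: [-0.3, 0.0, 0.5]
opening: 0.241
```

```bash
python3 -c "
from h import *
goal(472.3,-356.6,40.5,85.2)
im=robot.read_camera('side');cv2.imwrite('pics/s12.png',cv2.resize(im[100:280,260:480,::-1],None,fx=3,fy=3,interpolation=2))"
```

```text
t 29.0 pos [ 472.3 -356.3   59.4] jaw -94.8 tilt 0.04 q7 -50 open 0.241 F [-0.3  0.   0.5]
  D [0.0, -0.002, -0.126] rot [-0.0004, 0.0, -0.0004]
```

View pics/s12.png

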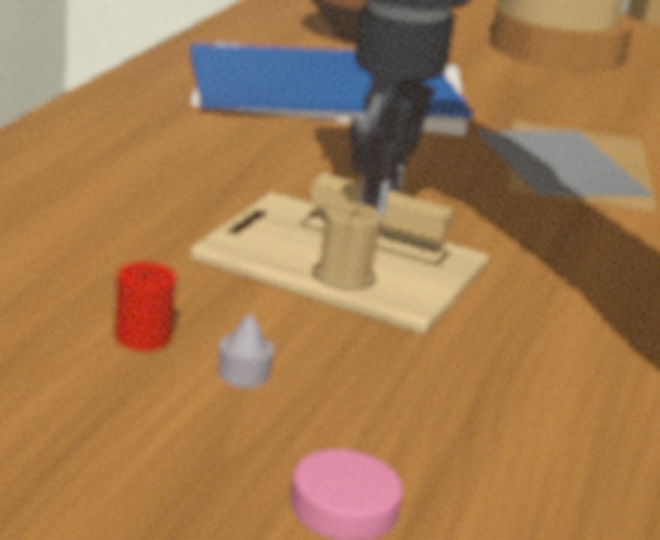

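The handle (320-450, 180-245) is level over its oblong and clear of the billet. Lowering.

Call:
step_arm([
  {"hand": 1,"delta_pos": [0,-0.002,-0.06],"rot": [0,0,0]},
  {"hand": 1,"delta_pos": [0,-0.002,-0.11],"rot": [0,0,0]},
  {"hand": 1,"delta_pos": [0,-0.002,-0.128],"rot": [0,0,0]},
  {"hand": 1,"delta_pos": [0,-0.002,-0.128],"rot": [0,0,0]},
  {"hand": 1,"delta_pos": [0,-0.002,-0.128],"rot": [0,0,0]},
])

```text
time: 29.68
tool_pos: [472.6, -356.9, 41.1]
eef_rot: [179.5, 89.9, -5.3]
force: [-0.2, -0.3, 0.2]
opening: 0.236
```

```bash
python3 -c "
from h import *
goal(472.3,-356.6,40,85.2)"
```

```text
t 29.68 pos [ 472.6 -356.9   41.1] jaw -94.8 tilt 0.06 q7 -50 open 0.236 F [-0.2 -0.3  0.2]
  D [-0.002, 0.002, -0.007] rot [0.0001, 0.0007, -0.0003]
```

Call:
step_arm([
  {"hand": 1,"delta_pos": [-0.002,0.002,-0.007],"rot": [0,0,0]},
  {"hand": 1,"delta_pos": [-0.002,0.002,-0.01],"rot": [0,0,0]},
  {"hand": 1,"delta_pos": [-0.002,0.002,-0.01],"rot": [0,0,0]},
  {"hand": 0.3,"delta_pos": [-0.002,0.002,-0.008],"rot": [0,0,0]},
  {"hand": 0.1,"delta_pos": [-0.002,0.002,-0.006],"rot": [0,0,0]},
  {"hand": 0.1,"delta_pos": [-0.002,0.002,-0.004],"rot": [0,0,0]},
  {"hand": 0.1,"delta_pos": [0,0,0.15],"rot": [0,0,0]},
  {"hand": 0.1,"delta_pos": [0,0,0.5],"rot": [0,0,0]},
  {"hand": 0.1,"delta_pos": [0,-0.2,0.9],"rot": [0,0,0]},
  {"hand": 0,"delta_pos": [-0.2,-0.6,1],"rot": [0,0,0]},
  {"hand": 0,"delta_pos": [-0.5,-0.9,1],"rot": [0,0,0]},
  {"hand": 0,"delta_pos": [-0.8,-1,1],"rot": [0,0,0]},
])

```text
time: 31.18
tool_pos: [350.7, -508.8, 190.9]
eef_rot: [136.6, 89.9, -48.3]
force: [-0.8, -0.3, -0.2]
opening: 0.502
```

```bash
python3 -c "
from h import *
goal(232,-526,250,113)
for n in('top','side'):
  im=robot.read_camera(n);cv2.imwrite('pics/%s13.png'%n,im[:,:,::-1])"
```

```text
t 31.18 pos [ 350.7 -508.8  190.9] jaw -94.8 tilt 0.08 q7 -36 open 0.502 F [-0.8 -0.3 -0.2]
  D [-0.791, -0.115, 0.394] rot [0.0005, 0.0008, 0.3091]
```

View pics/top13.png

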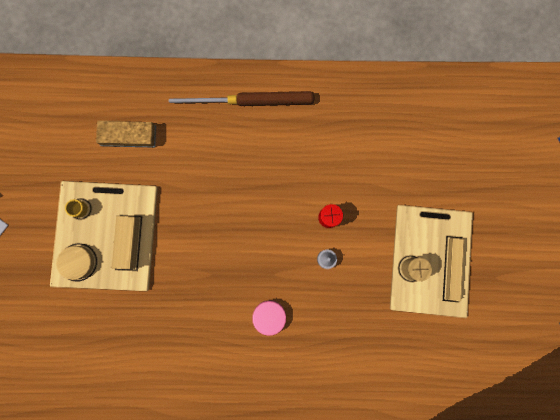

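View pics/side13.png

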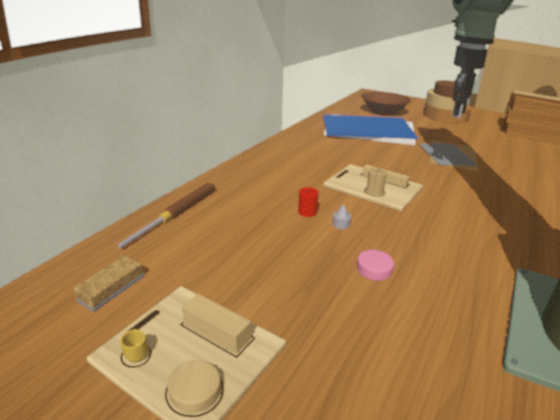

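All five are placed and the decoys are untouched. Checking each final pose against its outline with both cameras.

```bash
cat > fin.py <<'E'
from h import *
from tg import T,B
tag='14'
masks={}
for n in('top','side'):
    im=robot.read_camera(n);cv2.imwrite(f'pics/{n}{tag}.png',im[:,:,::-1])
    for k in T:
        X=place(M[k],T[k][0],T[k][1],B[OUT[k][0]][2],12);c=proj(n,X).mean(0)
        for d in robot.cut_out(k,n):
            ys,xs=np.nonzero(d['pixels'])
            if np.hypot(xs.mean()-c[0],ys.mean()-c[1])<20: masks.setdefault(k,{})[n]=d['pixels'].astype(float);break
S=4;fits={}
for k in T:
    yaw=B[OUT[k][0]][2]
    for n,m in masks.get(k,{}).items():
        f=fit(k,{n:m},T[k],yaw,12);print(k,n,'d',np.round([f[0]-T[k][0],f[1]-T[k][1]],1),'dyaw',round(np.degrees(f[2]-yaw),1),round(f[3],3))
for n in('top','side'):
    big=cv2.resize(cv2.imread(f'pics/{n}{tag}.png'),None,fx=S,fy=S,interpolation=2)
    for k in T:
        q=cv2.convexHull(((proj(n,place(M[k],*T[k][:2],B[OUT[k][0]][2],12))+.5)*S).astype(np.int32));cv2.polylines(big,[q],True,(255,0,255),1)
    cs={'top':[(40,170),(380,195)],'side':[(80,285),(320,160)]}[n]
    cv2.imwrite(f'pics/{n}{tag}c.png',np.hstack([big[y*S:y*S+520,x*S:x*S+ (480 if x<200 else 390)][:, :400] for x,y in cs]) if n=='top' else np.hstack([big[y*S:y*S+540,x*S:x*S+800] [:, :400*1] for x,y in cs]))
print(robot.state()['time'])
E
python3 fin.py
```

```text
stem_mid top d [ 0.7 -0.4] dyaw 0.5 0.047
stem_mid side d [-1.4 -0.7] dyaw -0.5 0.033
disc_mid top d [-0.6  1.2] dyaw 0.0 0.081
disc_mid side d [-1.1 -0.8] dyaw 0.0 0.054
cup_mid top d [-0.1 -0.7] dyaw 0.0 0.074
cup_mid side d [-2.4 -0.7] dyaw 0.0 0.085
handle_mid top d [-0.8 -0.9] dyaw 0.2 0.079
handle_mid side d [-3.5  0.4] dyaw -1.4 0.649
billet_mid top d [ 0.9 -1.2] dyaw 0.0 0.117
billet_mid side d [-1.4 -2.1] dyaw 0.0 0.093
31.875
```

View pics/top14c.png

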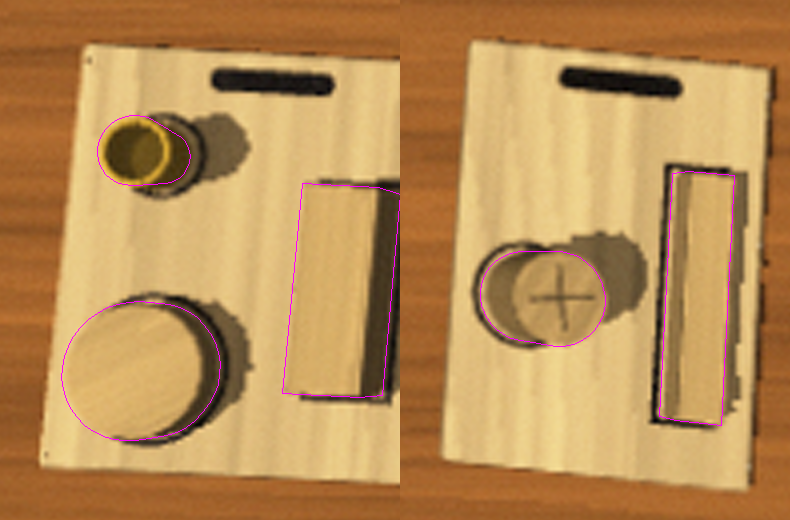

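View pics/side14c.png

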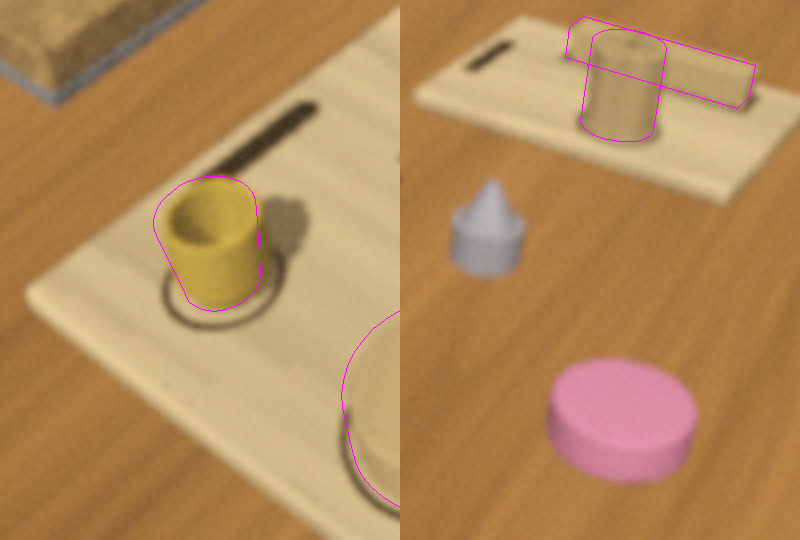

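The cup rim looks a bit off from the prediction in the side view, so I'll check it closer.

```bash
python3 -c "
import cv2,numpy as np
a=cv2.imread('pics/side14.png')[320:375,105:165];b=cv2.imread('pics/side0.png')[250:290,265:305]
f=lambda x:cv2.resize(x,(390,390*x.shape[0]//x.shape[1]),interpolation=cv2.INTER_CUBIC)[:350]
cv2.imwrite('pics/cupz.png',np.hstack([f(a),f(b)]))"
```

```text
(no output)
```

View pics/cupz.png

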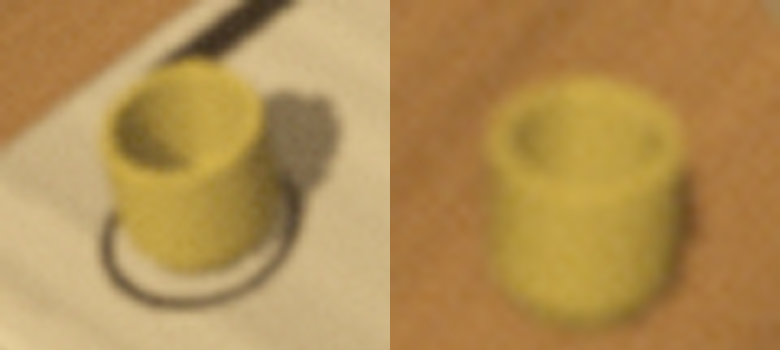

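```bash
python3 - <<'E'
from h import *
S=8
def draw(n,b,k,pose,x0,y0,w,h):
    im=cv2.imread(f'pics/{n}14.png');c=cv2.resize(im[y0:y0+h,x0:x0+w],None,fx=S,fy=S,interpolation=cv2.INTER_CUBIC)
    f=lambda X:((proj(n,X)+.5-[x0,y0])*S).astype(np.int32)
    cv2.polylines(c,[f(outl(k,b))],True,(0,255,0),1)
    m=place(M[k],*place(np.array([[pose[0],pose[1],0.]]),*b)[0][:2],b[2],12)
    cv2.polylines(c,[f(m[:40])],True,(255,0,255),1);cv2.polylines(c,[f(m[40:])],True,(255,0,0),1)
    return c
cb=(528.1,334.7,np.radians(-2.32));ct=(529.4,335.2,np.radians(-2.22))
a=draw('side',cb,'cup_mid',(50,50),108,322,48,55);b=draw('top',ct,'cup_mid',(50,50),58,190,45,55)
cv2.imwrite('pics/cupo.png',np.hstack([a,b]))
E
```

```text
(no output)
```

View pics/cupo.png

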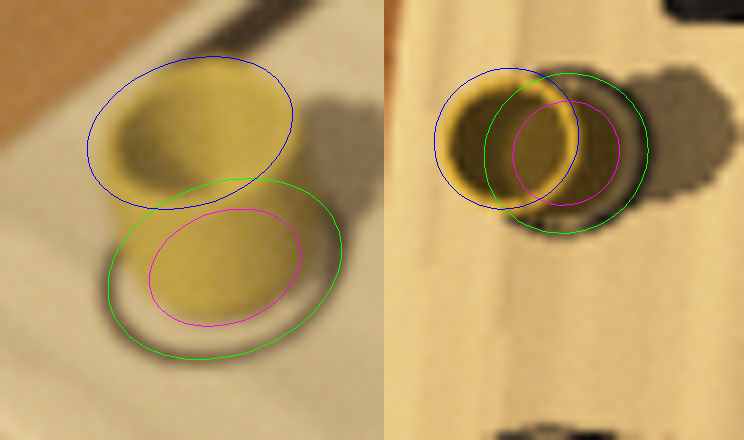

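The cup's foot is concentric with the ring within about 1–2 mm in both views, so I'm handing in.

```bash
python3 -c "
from station import robot
print(robot.sign_off(), robot.state()['time'])"
```

```text
the job is handed in; nothing more can be done
the job is handed in; nothing more can be done
```

Both kits are laid out and the job is handed in, at about 32 s of the 118 s limit. I placed the stem, disc and cup on the wider board, then the billet and handle on the narrower one. Nothing else was moved: the cone centre, cork block, gouge, red billet and pink disc show where they were in the last pictures.

- **Position:** in the final check from the top camera, each piece lies within about 1.4 mm of its outline centre. The long pieces are within 0.5° of their outlines.
- **Side camera:** its fits were mostly within about 2.4 mm, with a common shift of about 1–1.5 mm towards -x that I put down to calibration. It read the cup 2.4 mm off; overlays in both views put the cup's foot inside its ring to about 1–2 mm.
- **Failed check:** the side camera's fit of the handle (3.5 mm, 1.4° off) is unusable because the billet hides part of the handle, so I relied on the top view there.
- **Forces:** the largest wrist force I saw reported at the end of a move was about 18 N, while closing on the disc. I did not see readings during the moves themselves.

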